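Load the capsule cassette and lock it in with the key

ROBOT

A 6-joint arm with a two-finger parallel gripper is mounted at the origin on the work surface. World frame = base frame: x ahead of the robot, y to its left, z up, the work surface at z = 0. Lengths are in m, angles in rad, forces in N, time in s.
With the tool pointing down it reaches from about 0.4 to 0.825 m from the base axis. Payload 7 kg.
Tool frame: the origin (TCP) lies midway between the tips of the shut fingers; the grasp point (between the pads) lies arm.tcp_to_grasp behind it (arm.tcp_to_grasp is the distance from the TCP to the grasp point, in m); z points along the fingers, y is the line along which they close (so a half turn about z gives the same grasp; the last joint's range is limited). The gripper opens to 88 mm and grips with 3 to 60 N. Pads are 19 mm wide; open, the fingers measure 130 mm over their backs; the gripper's body (78 mm by 193 mm) begins 47 mm behind the grasp point.
Start: joints at [-1.023, 0.359, 0.012, 0, -1.224, -0.288], TCP at [0.173, -0.652, 0.227] pointing down, gripper open.
Joint ranges: [-3.07, 3.07], [-1.43, 2.12], [-1.02, 1.25], [-3.03, 1.67], [-3.05, -0], [-3.03, 3.03]. Speed limits (rad/s): [2.39, 2.39, 3.01, 3.14, 3.14, 3.14].

INTERFACE

Orientations are given as [roll, pitch, yaw] about the fixed x, y, z axes, in that order (R = Rz(yaw) Ry(pitch) Rx(roll)).
In Python, from workcell import arm gives the robot as it stands.
- The arm moves only by the shell command python3 -m creep 'ROWS' [FORCE]. ROWS is JSON, one flat list of numbers, 7 for each row, row after row: the shift along the tool's x, y, z in mm, then the turn, a rotation vector about the tool's x, y, z in rad, then the finger opening in mm, from 0 to 87.6. A call has exactly 8 rows; each row shifts and turns the commanded pose from where the row before left it, along the tool's axes as they then stand; what a row does not reach is not made up. A row lasts 1/8 s, in which the tool goes at most 62.5 mm and 10.7 degrees, less where a joint would pass 70% of its speed; a pose out of reach is approached as far as the arm can. A call is refused whole if a number of a shift passes 62.5 or a number of a turn 0.188, either way. A call with a gripper value outside its range is refused whole. The fingers move at their own pace and stop on an object; FORCE is the grip in N (left out, the last holds). Time passes only in rows, so rows that do not move let the fingers close, or fill a call up. It gives the time, the measured TCP pose, the force, the opening and the grip force at its end, in the units of the state.
- arm.read_state(): the state, without advancing time (a new reading comes with each control period).
- arm.capture(name): name is "scene" or "top" or "wrist"; returns the picture (400x640x3 uint8, red, green, blue); there is no depth.
- arm.camera_info(name): a dict with "fx", "fy", "cx", "cy" (pixels), "eye" and "attitude" of the camera in the world; the wrist camera has in their place "T_tool_cam" (4x4, takes a point from camera to tool coordinates, whose origin is the TCP and whose axes are the flange's). Camera axes: x right, y up, looking along -z (the intrinsics and any distortion apply to the point x, -y, -z); pixel columns grow to the right and rows downward; lengths in m; the calibration is good to about 2 mm. A picture is of the moment at which its call begins: read the wrist's pose just before it. camera_info takes no time and is no camera call.
- arm.close_job(): hands the job in; it is judged then, once.
The state is a dict: "t": time; "q": joint angles; "joint_velocities": joint speeds; "joint_torque": joint torques, N m; "ee_pos": TCP position; "orientation": TCP orientation; "force": force on the tool from outside, world axes, zero at the start; "ft_torque": the same for the moment, N m; "opening": opening from 0.0 (shut) to 1.0 (fully open); "gripper_force": force on a finger pad.
Only numpy, scipy, OpenCV 4.12 (cv2) and the standard library are available. Lean on these libraries where they do the work, as an engineer would, in place of code of your own. Each camera call takes 0.05 s, during which the arm holds its last target. There are 200 camera calls.

TASK

Slide the blue capsule cassette flat along the table, without lifting it off, onto the green mat until its raised rib sits squared up against the foot of the white pill dispenser. Then take the red key from its wooden holder, set its blade fully into the slot of the lock screw on the sloping front and turn the screw clockwise with it to its stop, so that the orange tongue points down the slope over the cassette. Put the key back upright in its holder, let go, and leave the tumbler, the pill bottle and the blister card where they are.

Things in the scene. Friction and masses are not known exactly. Their poses are not given: they have to be found in the camera images.
- dispenser: White wedge-shaped pill dispenser, fixed, 135 (x) x 160 (y) x 100 mm high. Origin on the table; z up, -x out of its front. At x = -60 mm is the upright face of its foot, 30 mm high; from its top edge (x -60, z 30) the front slopes up and back at 35 degrees to the horizontal to x +40, z 100. A green mat, 96 x 90 mm, no height, lies before the foot.
- dock (a point): Point on the table on the green mat, 105 mm before the dispenser's origin, with the dispenser's axes: where the cassette's origin lies, x axes alike, when it is home.
- lock (a joint): Turn of the captive lock screw (rad): 0 open, its orange tongue along the dispenser's -y (right, seen from the robot); grows clockwise seen from outside; stop at 1.571 = locked, tongue straight down the slope over the cassette's rib. Starts at 0 to 0.45. Friction (about 0.06 N m) holds it where left; it cannot come out.
- lock_slot (a point): Centre of the floor of the screw's slot, 9 mm out from the slope; turns with the screw. z: out along the screw's axis, square to the slope (35 degrees from vertical, leaning to the front); y along the slot, -y along the tongue. Steel head 36 mm across; slot 7 mm wide, 8 deep, 32 long, open at its ends; 45 degree lead-ins widen the mouth to 13 mm over its top 3 mm.
- cassette: Flat blue capsule cassette, loose, 110 to 225 g, base 90 (x) x 80 (y) x 8 mm; origin under its centre, z up. Along its +x edge, which goes against the dispenser's foot, runs a rib 8 mm thick, top at 21 mm. A yellow grip fin stands on it: 32 mm long (x), 12 mm thick (y), centre at x = -20, y = 0 mm, top at 46 mm; pinch it across y.
- key: Loose red-handled key, 70 g. Origin: centre of the blade's tip; z from tip to handle (up in the holder). Steel blade 4 mm thick (x), 24 wide (y), 14 long, square tip; round 10 mm shank; flat handle 18 mm thick (x), 44 wide (y), from z = 45 to 95 mm; grip across x. Starts upright in the holder, its x along the holder's x; fits either way round.
- holder: Dark wooden block, fixed, 60 (x) x 70 (y) x 50 mm high; origin under its centre. An upright open well, 18 mm (x) x 34 mm (y), floor 3 mm above the table, takes blade and shank; the key's handle rests on the block's top, blade tip 5 mm above the table.
- tumbler: Empty glass tumbler, loose, 68 mm across, 110 mm high, origin under its centre. Leave alone.
- pill_bottle: Amber pill bottle with white cap, loose, 48 mm across, 85 mm high, origin under its centre. Leave alone.
- blister: Silver blister card with blue and white capsules, loose, 55 x 100 x 8 mm, lying flat, origin under its centre. Leave alone.
- tongue_tip (a point): End of the orange tongue, 67 mm from the screw's axis, mid-thickness; axes as lock_slot. The tongue, fixed to the screw, is 12 mm wide and 6 mm thick, 2 to 8 mm off the slope.
- rib (a point): Foot of the outer face of the cassette's rib, mid-width, on the table: 45 mm along +x from the cassette's origin, with the cassette's axes.
There are look-alikes about, which are no part of the job. Of the things that look like the cassette, the middle-sized one is meant. Of the things shaped like the key, the red one is meant.

How it is judged:
By the outcome, as a careful person would: the job done as asked, in the order asked, and still so for the second after the job is handed in, with the robot touching nothing.
It also fails if it takes over 61 s, if anything falls off the work surface, if the arm or the gripper's body presses on something with over 40 N, if the wrist force passes 120 N, or if a joint passes its speed limit or range.

## Working session

There is one attempt and no reset: what is moved stays moved. The work goes in short steps, Python scripts to look and compute and a shell command to move; the robot and the scene stay as the last step left them, time stands still between calls to the robot, and variables do not carry over. Pictures are saved under pics/ and viewed, at most 10 in all, crops included, and the job is handed in when it is done.

```bash
ls; mkdir -p pics
python3 - <<'E'
from workcell import arm
import cv2
print(arm.read_state(), arm.tcp_to_grasp)
for n in("scene","top","wrist"):
    print(n,arm.camera_info(n))
for n in("scene","top"):
    cv2.imwrite(f"pics/{n}0.png",arm.capture(n)[:,:,::-1])
E
```

```text
pics
{'t': 0.0, 'q': array([-1.02291529e+00,  3.59387432e-01,  1.10606795e-02, -3.77555841e-04,
       -1.22409117e+00, -2.88142303e-01]), 'joint_velocities': array([ 0.00110802, -0.0016427 , -0.00044276, -0.00069498, -0.0009953 ,
        0.00210792]), 'joint_torque': array([ 1.04900992e-03, -5.82720709e+01,  2.93060321e+01,  6.99753106e+00,
        6.84678686e-03, -1.65378224e-04]), 'ee_pos': array([ 0.17324329, -0.65188088,  0.22561818]), 'orientation': array([ 3.13993704e+00, -1.20565924e-04, -2.88198240e+00]), 'force': array([0.41759967, 1.57144882, 0.7038561 ]), 'ft_torque': array([-0.01384709,  0.0149926 , -0.048992  ]), 'gripper_force': 0.0, 'opening': 1.0004283453326783} 0.0188
scene {'fx': 385.5451270871661, 'fy': 385.5451270871661, 'cx': 319.7809154893275, 'cy': 202.37353890810792, 'eye': array([ 1.25472465, -0.02003249,  0.67571784]), 'attitude': array([ 0.85721395, -0.01668488,  1.61312916])}
top {'fx': 439.61420054260816, 'fy': 439.61420054260816, 'cx': 324.56755717216043, 'cy': 192.26967181261483, 'eye': array([ 0.46272207, -0.06222018,  1.30157204]), 'attitude': array([ 0.07385871,  0.01615931, -1.55016074])}
wrist {'fx': 358.8758082074267, 'fy': 358.8758082074267, 'cx': 320.79537786905144, 'cy': 197.9431767332163, 'T_tool_cam': array([[-1.57900730e-04,  9.69766093e-01,  2.44036268e-01,
         6.59995774e-02],
       [ 9.99999944e-01,  8.08255888e-05,  3.25848309e-04,
        -1.69480177e-04],
       [ 2.96272266e-04,  2.44036306e-01, -9.69766051e-01,
        -1.58659587e-01],
       [ 0.00000000e+00,  0.00000000e+00,  0.00000000e+00,
         1.00000000e+00]])}
```

View pics/scene0.png

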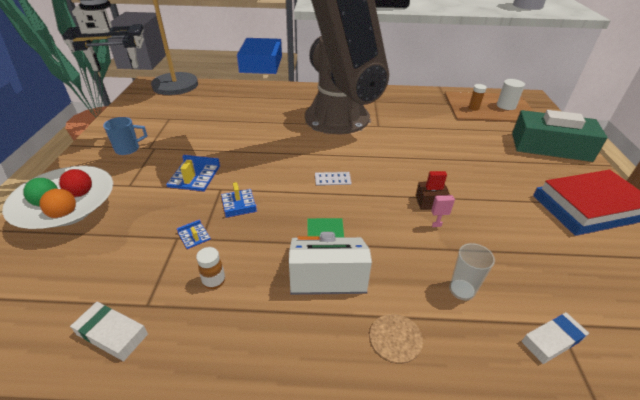

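View pics/top0.png

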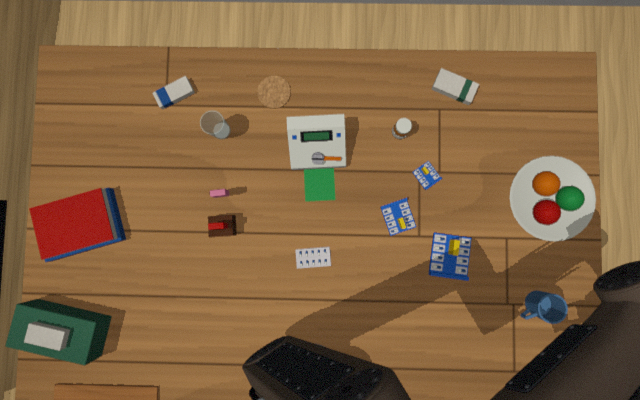

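The scene picture shows the middle blue cassette at (238,202), the dispenser at (330,265), the red key in its holder at (434,190) and the pink decoy at (440,210). In the top picture the cassette is at (397,215), the mat at (320,184), the screw at (318,158) and the holder at (221,226).

```bash
cat > h.py <<'E'
import numpy as np, cv2
from scipy.spatial.transform import Rotation as Ro
from workcell import arm
def cam(name, st=None):
    i=arm.camera_info(name); T=np.eye(4)
    if name=="wrist":
        st=st or arm.read_state()
        T[:3,:3]=Ro.from_euler('xyz',st['orientation']).as_matrix();T[:3,3]=st['ee_pos'];T=T@i['T_tool_cam']
    else:
        T[:3,:3]=Ro.from_euler('xyz',i['attitude']).as_matrix();T[:3,3]=i['eye']
    return i,T
def proj(c,P):
    i,T=c;p=(np.atleast_2d(P)-T[:3,3])@T[:3,:3];p=p*[1,-1,-1]
    return np.c_[i['fx']*p[:,0]/p[:,2]+i['cx'],i['fy']*p[:,1]/p[:,2]+i['cy']]
def unproj(c,uv,z):
    i,T=c;uv=np.atleast_2d(uv).astype(float)
    d=np.c_[(uv[:,0]-i['cx'])/i['fx'],-(uv[:,1]-i['cy'])/i['fy'],-np.ones(len(uv))]@T[:3,:3].T
    return T[:3,3]+d*((z-T[2,3])/d[:,2])[:,None]
def hsv(rgb): return cv2.cvtColor(rgb,cv2.COLOR_RGB2HSV)
RNG=dict(green=((45,100,50),(75,255,255)),blue=((105,120,60),(125,255,255)),yellow=((22,130,120),(34,255,255)),
 red=((0,150,90),(4,255,255)),orange=((8,200,170),(18,255,255)))
def blobs(rgb,color,amin=8,roi=None):
    m=cv2.inRange(hsv(rgb),*map(np.array,RNG[color]))
    if color=="red": m|=cv2.inRange(hsv(rgb),np.array((174,150,90)),np.array((180,255,255)))
    if roi: k=np.zeros_like(m);k[roi[1]:roi[3],roi[0]:roi[2]]=1;m*=k
    n,l,s,c=cv2.connectedComponentsWithStats(m)
    return [(c[k],s[k],(l==k)) for k in range(1,n) if s[k,4]>=amin]
E
python3 - <<'E'
from h import *
im=cv2.imread("pics/top0.png")[:,:,::-1].copy();c=cam("top")
for col,roi,z in(("green",(280,150,360,215),0),("blue",(370,185,425,245),.008),("yellow",(370,190,425,240),.046),("red",(200,210,245,240),.095),("orange",(300,140,350,175),.05)):
    for ce,s,m in blobs(im,col,roi=roi):
        pts=cv2.findNonZero(m.astype(np.uint8)).reshape(-1,2)
        P=unproj(c,pts,z)[:,:2]
        r=cv2.minAreaRect(P.astype(np.float32)); print(col,ce.round(1),s[4],np.round(r[0],3),np.round(r[1],3),round(r[2],1))
for p,z in(((221,226),.05),((318,158),.075),((214,122),.05),((402,127),.085),((313,258),0)):print(p,unproj(c,p,z).round(3))
cr=[cv2.resize(im[y-30:y+30,x-40:x+40],(400,300),interpolation=cv2.INTER_CUBIC) for x,y in((397,215),(318,170),(221,220))]
s=cv2.imread("pics/scene0.png")[:,:,::-1]; cr.append(cv2.resize(s[170:230,200:280],(400,300),interpolation=cv2.INTER_CUBIC))
cv2.imwrite("pics/m1.png",np.vstack([np.hstack(cr[:2]),np.hstack(cr[2:])])[:,:,::-1])
E
```

```text
green [319.1 184.2] 960 [ 0.582 -0.022] [0.096 0.089] 3.9
blue [395.6 211.4] 258 [ 0.492 -0.257] [0.088 0.079] 20.6
yellow [401.6 222.8] 56 [ 0.472 -0.261] [0.03  0.014] 19.0
red [215.7 225.5] 103 [0.454 0.257] [0.018 0.042] 7.5
orange [332.  158.1] 38 [ 0.654 -0.061] [0.006 0.043] 1.0
(221, 226) [[0.453 0.253 0.05 ]]
(318, 158) [[ 0.649 -0.02   0.075]]
(214, 122) [[0.753 0.285 0.05 ]]
(402, 127) [[ 0.74  -0.254  0.085]]
(313, 258) [[ 0.364 -0.009  0.   ]]
```

View pics/m1.png

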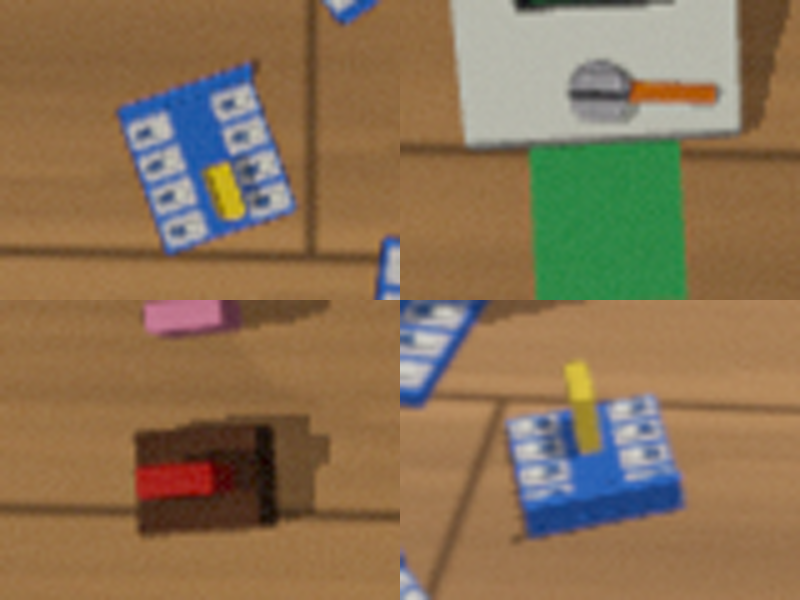

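The crops show the cassette's rib on the far (+x) side, with yaw about 20°. The tongue points right, so the lock is near 0. The key stands in its holder at yaw about 7°. I'll move above the cassette fin now.

```bash
cat >> h.py <<'E'
def delta(pos,rpy=None,Rm=None):
    """shift in present tool axes (mm), then rotvec in tool axes"""
    s=arm.read_state();R=Ro.from_euler('xyz',s['orientation'])
    G=Rm if Rm is not None else Ro.from_euler('xyz',rpy)
    return (R.inv().apply(np.array(pos)-s['ee_pos'])*1000).round(1),(R.inv()*G).as_rotvec().round(4)
def down(yaw): return Ro.from_euler('xyz',[np.pi,0,yaw])
E
python3 -m creep '[-55.6,43,6,0,0,0,87,-55.6,43,6,0,0,0,87,-55.6,43,6,0,0,0,87,-55.6,43,6,0,0,0,87,-55.6,43,6,0,0,0,87,-55.6,43,6,0,0,0,87,-55.6,43,4,0,0,-0.095,87,0,0,0,0,0,0,87]' 20
python3 - <<'E'
from h import *
s=arm.read_state();im=arm.capture("wrist");c=cam("wrist",s)
print(s['ee_pos'],s['orientation'])
cv2.imwrite("pics/w1.png",im[:,:,::-1])
for col,z in(("blue",.008),("yellow",.046)):
    for ce,st,m in blobs(im,col,60):
        P=unproj(c,cv2.findNonZero(m.astype(np.uint8)).reshape(-1,2),z)[:,:2]
        r=cv2.minAreaRect(P.astype(np.float32)); print(col,ce.round(1),st[4],np.round(r[0],4),np.round(r[1],4),round(r[2],1))
E
```

```text
t: 1.1
ee_pos: [0.4402, -0.3028, 0.1907]
orientation: [3.141, -0.0, -2.78]
force: [0.7, 0.3, 1.1]
opening: 0.997
gripper_force: 0.0
[ 0.44023775 -0.30278557  0.19069047] [ 3.14106828e+00 -1.02407115e-04 -2.78044272e+00]
blue [252.1  59. ] 7250 [ 0.3772 -0.408 ] [0.11   0.1258] 83.2
blue [207.1  11.6] 109 [ 0.3377 -0.4474] [0.0109 0.0071] 82.2
blue [194.9  42.2] 100 [ 0.3655 -0.4505] [0.0107 0.0069] 84.9
blue [282.5  53. ] 109 [ 0.3464 -0.3751] [0.0117 0.0072] 81.1
blue [182.7  71.6] 97 [ 0.393 -0.454] [0.0109 0.0068] 84.3
blue [179.9  87.4] 217 [ 0.4092 -0.4522] [0.0298 0.0106] 80.8
blue [269.1  82. ] 101 [ 0.3738 -0.3783] [0.0115 0.007 ] 80.3
blue [171.4 100.2] 87 [ 0.4207 -0.4569] [0.0108 0.0067] 83.7
blue [169.3 113.8] 132 [ 0.4339 -0.4538] [0.0345 0.0086] 70.2
blue [256.1 110. ] 93 [ 0.4016 -0.3816] [0.0118 0.0066] 84.2
blue [243.7 136.9] 87 [ 0.429  -0.3849] [0.0112 0.0068] 83.7
blue [343.8 219.4] 1455 [ 0.4758 -0.2622] [0.0611 0.0787] 20.2
blue [232.3 305.3] 881 [ 0.6035 -0.3399] [0.0474 0.0601] 20.7
yellow [212.8 102.3] 1840 [ 0.4069 -0.4101] [0.0271 0.0471] 83.3
yellow [348.3 227.5] 542 [ 0.4668 -0.2665] [0.0386 0.0116] 21.5
yellow [231.9 322.4] 69 [ 0.5944 -0.336 ] [0.0082 0.0097] 31.2
```

View pics/w1.png

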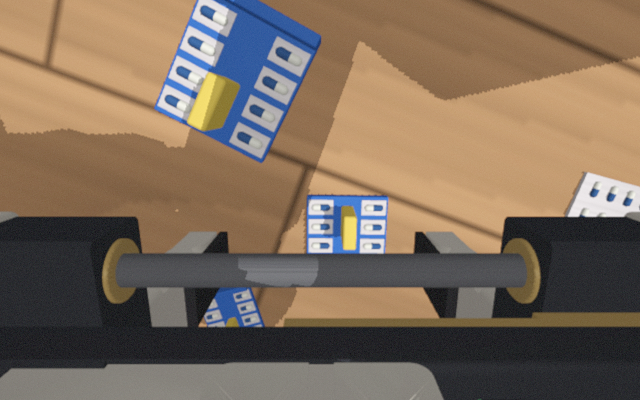

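The wrist view shows the cassette fin at about (348,228), lined up with the image columns, and the yaw agrees at 20.6°. The last move fell one row short because each row is capped at a 62.5 mm norm. Next I descend to the fin and close.

```bash
python3 -m creep '[-43.7,25,0,0,0,0,60,0,0,50,0,0,0,50,0,0,50,0,0,0,45,0,0,45,0,0,0,40,0,0,28,0,0,0,40,0,0,0,0,0,0,40,0,0,0,0,0,0,40,0,0,0,0,0,0,0]' 30
python3 -m creep '[0,0,0,0,0,0,0,0,0,0,0,0,0,0,0,0,0,0,0,0,0,0,0,0,0,0,0,0,0,0,0,0,0,0,0,0,0,0,0,0,0,0,0,0,0,0,0,0,0,0,0,0,0,0,0,0]' 30
python3 - <<'E'
from h import *
print(delta([.5653,-.0234,.017],Rm=down(.066-np.pi)))
s=arm.read_state();print(s['ee_pos'],s['orientation'],s['opening'])
im=arm.capture("top");cv2.imwrite("pics/t2.png",im[:,:,::-1]);c=cam("top")
for col,roi,z in(("blue",(365,185,425,245),.008),("green",(280,150,360,215),0)):
    for ce,st,m in blobs(im,col,20,roi):
        P=unproj(c,cv2.findNonZero(m.astype(np.uint8)).reshape(-1,2),z)[:,:2]
        r=cv2.minAreaRect(P.astype(np.float32)); print(col,ce.round(1),st[4],np.round(r[0],4),np.round(r[1],4),round(r[2],1))
E
```

```text
t: 2.15
ee_pos: [0.4714, -0.2678, 0.0196]
orientation: [-3.14, 0.002, -2.787]
force: [-0.8, -0.3, 0.3]
opening: 0.393
gripper_force: 0.0
t: 3.15
ee_pos: [0.4706, -0.2671, 0.0186]
orientation: [-3.141, 0.0, -2.786]
force: [-1.6, 1.6, 6.5]
opening: 0.133
gripper_force: 29.9
(array([-173.6,  195.6,    1.7]), array([-1.000e-04,  2.000e-04,  2.893e-01]))
[ 0.47057228 -0.26714392  0.01864825] [-3.14147223e+00  1.65812979e-04 -2.78631539e+00] 0.13313103400572948
green [317.4 176.2] 430 [ 0.5866 -0.0217] [0.0866 0.0883] 3.9
```

```bash
python3 -m creep '[-8.7,12.2,0,0,0,0,0,-17.3,24.5,0,0,0,0,0,-23.1,32.7,0,0,0,0,0,-26,36.7,0,0,0,0,0,-26,36.7,0,0,0,0,0,-23.1,32.7,0,0,0,0,0,-14.4,20.4,0,0,0,0,0,-5.8,8.2,0,0,0,0,0]' 30
python3 -m creep '[0,0,0,0,0,0.04,0,0,0,0,0,0,0.06,0,0,0,0,0,0,0.07,0,0,0,0,0,0,0.06,0,0,0,0,0,0,0.04,0,0,0,0,0,0,0.019,0,0,0,0,0,0,0,0,0,0,0,0,0,0,0]' 30
python3 - <<'E'
from h import *
s=arm.read_state();print(s['ee_pos'],s['orientation'],s['opening'],s['force'])
im=arm.capture("wrist");cv2.imwrite("pics/w3.png",im[:,:,::-1])
im2=arm.capture("scene");cv2.imwrite("pics/s3.png",im2[:,:,::-1])
cv2.imwrite("pics/m3.png",np.vstack([cv2.resize(im,(480,300)),cv2.resize(im2[200:300,250:410],(480,300),interpolation=cv2.INTER_CUBIC)])[:,:,::-1])
E
```

```text
t: 4.2
ee_pos: [0.5354, -0.0246, 0.0186]
orientation: [-3.141, 0.0, -2.785]
force: [-0.9, -6.3, 8.1]
opening: 0.136
gripper_force: 29.9
t: 5.2
ee_pos: [0.5357, -0.0253, 0.0186]
orientation: [3.141, 0.002, -3.075]
force: [0.2, 1.8, 5.7]
opening: 0.14
gripper_force: 29.9
[ 0.53571863 -0.02527689  0.01863367] [ 3.14122772e+00  1.60929192e-03 -3.07511338e+00] 0.1396736624551009 [0.15852046 1.8031157  5.74404189]
```

View pics/m3.png

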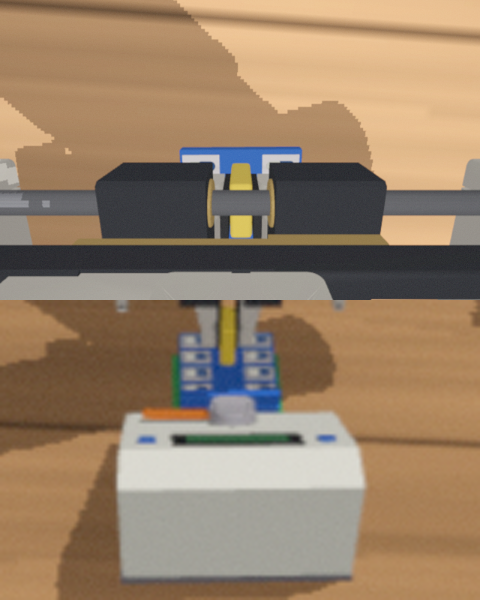

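The wrist view shows the fin centred between the pads. The scene view shows the cassette square and centred on the mat, with green margins left and right, and a few cm short of the foot. I'll push it forward in small steps.

```bash
python3 -m creep '[-4,0,0,0,0,0,0,-6,0,0,0,0,0,0,-6,0,0,0,0,0,0,-5,0,0,0,0,0,0,-3,0,0,0,0,0,0,-2,0,0,0,0,0,0,0,0,0,0,0,0,0,0,0,0,0,0,0,0]' 30
python3 - <<'E'
from h import *
s=arm.read_state();im=arm.capture("scene");c=cam("scene");im0=cv2.imread("pics/scene0.png")[:,:,::-1].copy()
print(s['force'],s['ft_torque'])
for i in(im0,im):
  for col,z in(("green",0),("blue",.021)):
    for ce,st,m in blobs(i,col,20,(290,200,360,242)):
        P=unproj(c,cv2.findNonZero(m.astype(np.uint8)).reshape(-1,2),z)[:,:2]
        r=cv2.minAreaRect(P.astype(np.float32)); print(col,st,np.round(r[0],4),np.round(r[1],4),round(r[2],1))
E
```

```text
t: 6.3
ee_pos: [0.5562, -0.0254, 0.0185]
orientation: [-3.14, -0.008, -3.076]
force: [-16.7, -2.0, 22.8]
opening: 0.133
gripper_force: 30.0
[-16.70627939  -2.00110527  22.79176975] [-0.42384958  5.8514797  -0.0115366 ]
green [307 218  37  19 582] [ 0.5666 -0.0251] [0.064  0.0896] 3.4
green [307 219   2  16  25] [ 0.5676 -0.0686] [0.0534 0.0025] 3.7
blue [319 222  12  10  60] [ 0.5868 -0.0257] [0.031  0.0273] 3.4
```

```bash
python3 -m creep '[4,0,0,0,0,0,0,0,0,0,0,0,0,0,0,0,0,0,0,0,40,0,0,0,0,0,0,40,0,0,-15,0,0,0,40,0,0,-45,0,0,0,40,0,0,-55,0,0,0,60,30,50,0,0,0,0,60]' 30
python3 -m creep '[30,50,0,0,0,0,60,30,50,0,0,0,0,60,24,54,0,0,0,-0.18,60,0,0,0,0,0,-0.18,60,0,0,0,0,0,-0.18,60,0,0,0,0,0,-0.18,60,0,0,0,0,0,-0.18,60,0,0,0,0,0,-0.18,60]' 30
python3 - <<'E'
from h import *
s=arm.read_state();im=arm.capture("top");c=cam("top")
print(s['ee_pos'],s['orientation'])
cv2.imwrite("pics/t4.png",im[:,:,::-1])
for col,roi,z in(("green",(280,150,360,225),0),("blue",(280,150,360,225),.008),("yellow",(280,150,360,225),.046),("red",(200,210,245,240),.1)):
    for ce,st,m in blobs(im,col,10,roi):
        P=unproj(c,cv2.findNonZero(m.astype(np.uint8)).reshape(-1,2),z)[:,:2]
        r=cv2.minAreaRect(P.astype(np.float32)); print(col,ce.round(1),st[4],np.round(r[0],4),np.round(r[1],4),round(r[2],1))
w=arm.capture("wrist")
cv2.imwrite("pics/m4.png",np.vstack([cv2.resize(im[140:215,260:380],(480,300),interpolation=cv2.INTER_CUBIC),cv2.resize(w,(480,300))])[:,:,::-1])
cv2.imwrite("pics/w4.png",w[:,:,::-1])
E
```

```text
t: 7.35
ee_pos: [0.5278, 0.0235, 0.1383]
orientation: [3.14, 0.009, -3.079]
force: [-0.4, 2.2, -1.1]
opening: 0.62
gripper_force: 0.0
t: 8.35
ee_pos: [0.4299, 0.172, 0.1341]
orientation: [-3.141, 0.001, -1.99]
force: [0.0, 0.5, 0.5]
opening: 0.683
gripper_force: 0.0
[0.42988508 0.1719921  0.13407385] [-3.14119107e+00  1.00196620e-03 -1.98960491e+00]
green [331.2 171.3] 20 [ 0.6207 -0.0589] [0.0407 0.0193] 37.0
green [304.6 184.9] 32 [0.5793 0.0206] [0.0896 0.003 ] 4.7
green [333.9 191.2] 17 [ 0.5614 -0.0657] [0.0447 0.003 ] 1.1
blue [319.  181.6] 271 [ 0.5793 -0.0194] [0.089 0.077] 1.1
yellow [319.2 191.2] 38 [ 0.5585 -0.0248] [0.0295 0.0104] 7.6
```

View pics/m4.png

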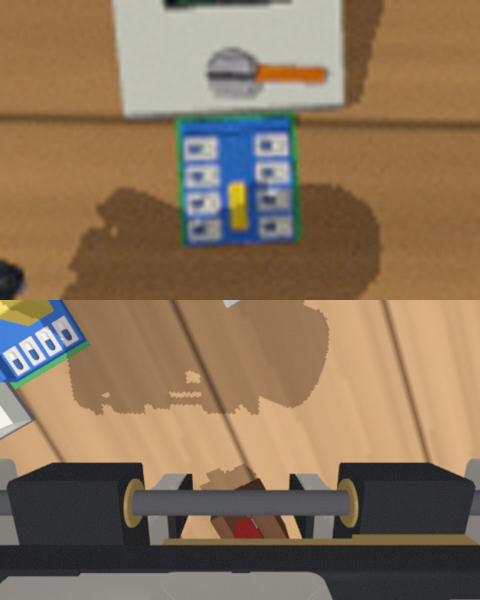

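The crop shows the cassette square on the mat with equal side margins. However, its rear edge sits near the mat's rear edge and there is a thin green line at the foot, so it may be a few mm short. I'll look straight down on that joint and the screw with the wrist camera.

```bash
python3 -m creep '[11,-54.1,-6.7,0,0,0,60,11,-54.1,-6.7,0,0,0,60,11,-54.1,-6.7,0,0,0,60,11,-54.1,-6.7,0,0,0,60,11,-54.1,-6.7,0,0,0,60,11,-54.1,-6.7,0,0,0,60,0,0,0,0,0,0.18,60,0,0,0,0,0,0.18,60]' 30
python3 -m creep '[0,0,0,0,0,0.18,60,0,0,0,0,0,0.18,60,0,0,0,0,0,0.18,60,0,0,0,0,0,0.18,60,0,0,0,0,0,0,60,0,0,0,0,0,0,60,0,0,0,0,0,0,60,0,0,0,0,0,0,60]' 30
python3 - <<'E'
from h import *
s=arm.read_state();w=arm.capture("wrist")
np.save("w5.npy",np.r_[s['ee_pos'],s['orientation']]);cv2.imwrite("pics/w5.png",w[:,:,::-1])
print(s['ee_pos'],s['orientation'])
c=cam("wrist",s);print(proj(c,[[.63,-.02,0],[.65,-.02,.05]]))
cv2.imwrite("pics/m5.png",cv2.resize(w[0:260,180:500],(736,598),interpolation=cv2.INTER_CUBIC)[:,:,::-1])
E
```

```text
t: 9.45
ee_pos: [0.6985, -0.0231, 0.1731]
orientation: [3.141, -0.001, -2.368]
force: [0.9, -0.0, -1.0]
opening: 0.687
gripper_force: 0.0
t: 10.45
ee_pos: [0.6983, -0.0222, 0.1733]
orientation: [3.142, -0.0, -3.075]
force: [-0.7, 0.0, -0.5]
opening: 0.686
gripper_force: 0.0
[ 0.69825124 -0.02223724  0.17332742] [ 3.14158872e+00 -8.19435522e-05 -3.07516086e+00]
[[328.8023662  105.32555604]
 [328.32456789 131.54176196]]
```

View pics/m5.png

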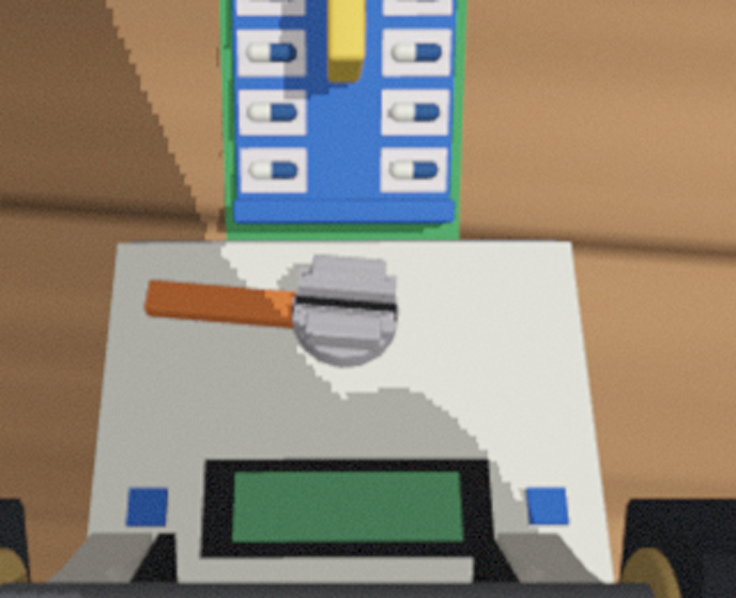

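The picture shows the foot's top edge at crop row 241 and the rib's outer face at about row 222, so the gap is real, about 7 mm. The screw head centre is at (346,302), the slot runs (297,300)–(397,308) and the tongue tip is at (148,298). I'll fit the dispenser and screw poses from these.

```bash
cat > fit.py <<'E'
from h import *
from scipy.optimize import least_squares
a=np.radians(35)
v=np.load("w5.npy");st=dict(ee_pos=v[:3],orientation=v[3:]);c=cam("wrist",st)
px=lambda L:np.array(L,float)*[320/736,260/598]+[180,0]
obs=px([(118,242),(572,242),(227,238.5),(460,238.5),(150,281),(146,316),(291,308),(345.5,302)])
def screw(p):
    X,Y,yaw,sx,lk=p; Rd=Ro.from_euler('z',yaw); O=np.array([X,Y,0])
    n=np.array([-np.sin(a),0,np.cos(a)]);up=np.array([np.cos(a),0,np.sin(a)])
    S=np.array([sx,0,.03+(sx+.06)*np.tan(a)])
    # tongue at 0 along -y; clockwise from outside -> toward down slope (-up)
    t=-np.array([0,1,0])*np.cos(lk)-up*np.sin(lk); w=np.cross(n,t)
    return O,Rd,S,n,t,w
def model(p):
    O,Rd,S,n,t,w=screw(p)
    L=[(-.06,-.08,.03),(-.06,.08,.03),(-.06,-.045,0),(-.06,.045,0)]
    L+=[S+.008*n+.067*t+s*.006*w for s in(1,-1)]+[S+.008*n+.018*t,S+.017*n]
    return O+Rd.apply(np.array(L))
wt=np.array([1,1,.5,.5,1,1,1,.7])[:,None]
def solve(z_dummy=0):
    def f(p):
        e=(proj(c,model(p))-obs)*wt; e[2:4,1]=0; return e.ravel()
    return least_squares(f,[.69,-.015,.066,-.02,.05])
if __name__=="__main__":
    r=solve();p=r.x;print(p.round(4),np.degrees(p[2:5:2]).round(2));print(r.fun.reshape(-1,2).round(1).tolist())
    O,Rd,S,n,t,w=screw(p);print("slot floor",(O+Rd.apply(S+.009*n)).round(4),"n",Rd.apply(n).round(4),"t",Rd.apply(t).round(4))
    print("dock",(O+Rd.apply([-.105,0,0])).round(4))
    # rib line: outer top edge of rib (z .021), and foot rib bottom
    print("rib top corners in disp",Rd.inv().apply(unproj(c,px([(234,222),(456,220)]),.019)-O).round(4))
    print("fin front top corners",Rd.inv().apply(unproj(c,px([(328,70),(364,70)]),.046)-O).round(4))
    np.save("disp.npy",p)
E
python3 fit.py
```

```text
[ 0.6901 -0.0155  0.0685 -0.0324  0.0953] [3.92 5.46]
[[0.6, 0.5], [-0.4, 0.0], [0.2, 0.0], [-0.3, 0.0], [-2.8, 14.0], [1.6, -14.7], [0.7, 0.7], [0.6, -0.8]]
slot floor [ 0.6526 -0.0181  0.0567] n [-0.5722 -0.0392  0.8192] t [-0.0097 -0.9985 -0.0546]
dock [ 0.5854 -0.0227  0.    ]
rib top corners in disp [[-0.0674 -0.0403  0.019 ]
 [-0.0679  0.0407  0.019 ]]
fin front top corners [[-0.1134 -0.0061  0.046 ]
 [-0.1133  0.0054  0.046 ]]
```

```bash
sed -i 's/for s in(1,-1)\]/for s in(-1,1)]/' fit.py; python3 fit.py
python3 -m creep '[46.3,2.2,0,0,0,0,50,46.3,2.2,0,0,0,0,45,46.3,2.3,0,0,0,0,40,0,0,40,0,0,0,40,0,0,45,0,0,0,40,0,0,42,0,0,0,40,0,0,24,0,0,0,40,0,0,0,0,0,0,40]' 30
python3 -m creep '[0,0,0,0,0,0,40,0,0,0,0,0,0,0,0,0,0,0,0,0,0,0,0,0,0,0,0,0,0,0,0,0,0,0,0,0,0,0,0,0,0,0,0,0,0,0,0,0,0,0,0,0,0,0,0,0]' 30
python3 -m creep '[-1,0,0,0,0,0,0,-1,0,0,0,0,0,0,-1,0,0,0,0,0,0,0,0,0,0,0,0,0,0,0,0,0,0,0,0,0,0,0,0,0,0,0,0,0,0,0,0,0,0,0,0,0,0,0,0,0]' 30
```

```text
[ 0.69   -0.0155  0.0674 -0.0322  0.0929] [3.86 5.32]
[[0.6, 0.2], [-0.4, -0.1], [0.2, 0.0], [-0.2, 0.0], [-0.2, 0.7], [-1.1, -1.0], [0.7, 0.8], [0.6, -0.7]]
slot floor [ 0.6527 -0.018   0.0568] n [-0.5723 -0.0386  0.8192] t [-0.0087 -0.9985 -0.0532]
dock [ 0.5852 -0.0226  0.    ]
rib top corners in disp [[-0.0672 -0.0404  0.019 ]
 [-0.0678  0.0406  0.019 ]]
fin front top corners [[-0.1132 -0.0062  0.046 ]
 [-0.1132  0.0053  0.046 ]]
t: 11.5
ee_pos: [0.5579, -0.025, 0.0207]
orientation: [-3.141, -0.004, -3.076]
force: [0.1, -0.6, 0.3]
opening: 0.455
gripper_force: 0.0
t: 12.5
ee_pos: [0.5594, -0.0246, 0.0227]
orientation: [3.142, 0.0, -3.076]
force: [-1.8, 0.5, 6.6]
opening: 0.133
gripper_force: 30.0
t: 13.5
ee_pos: [0.5597, -0.0247, 0.0227]
orientation: [-3.141, -0.004, -3.076]
force: [-10.5, 3.3, 15.7]
opening: 0.131
gripper_force: 30.0
```

Forward force and downward force grow together at a ratio of about 0.7, so this is friction from pressing down, not contact with the foot. I'll relieve the downward press while pushing.

```bash
python3 -m creep '[0,0,-0.5,0,0,0,0,0,0,-0.5,0,0,0,0,-1,0,-0.3,0,0,0,0,0,0,-0.2,0,0,0,0,0,0,0,0,0,0,0,0,0,0,0,0,0,0,0,0,0,0,0,0,0,0,0,0,0,0,0,0]' 30
```

```text
t: 14.5
ee_pos: [0.5633, -0.0244, 0.0238]
orientation: [3.142, 0.0, -3.076]
force: [0.4, 0.4, -1.8]
opening: 0.135
gripper_force: 30.0
```

```bash
python3 -m creep '[0,0,0.4,0,0,0,0,-1,0,0,0,0,0,0,-1,0,0,0,0,0,0,-1,0,0,0,0,0,0,0,0,0,0,0,0,0,0,0,0,0,0,0,0,0,0,0,0,0,0,0,0,0,0,0,0,0,0]' 30
```

```text
t: 15.5
ee_pos: [0.5662, -0.0242, 0.0234]
orientation: [-3.142, -0.0, -3.076]
force: [0.2, -0.1, -2.0]
opening: 0.134
gripper_force: 30.0
```

```bash
python3 -m creep '[-1,0,-0.2,0,0,0,0,-1,0,0,0,0,0,0,0,0,0,0,0,0,0,0,0,0,0,0,0,0,0,0,0,0,0,0,0,0,0,0,0,0,0,0,0,0,0,0,0,0,0,0,0,0,0,0,0,0]' 30
```

```text
t: 16.5
ee_pos: [0.5667, -0.0244, 0.0232]
orientation: [-3.141, -0.003, -3.076]
force: [-4.4, -0.3, 1.6]
opening: 0.133
gripper_force: 30.0
```

```bash
python3 -m creep '[-1.5,0,0,0,0,0,0,0,0,0,0,0,0,0,1.5,0,0,0,0,0,40,0,0,0,0,0,0,40,0,0,-20,0,0,0,40,0,0,-60,0,0,0,40,0,0,-60,0,0,0,40,-44,0,-10,0,0,0,40]' 30
python3 -m creep '[-44,0,0,0,0,0,40,-44,0,0,0,0,0,40,0,0,0,0,0,0,40,0,0,0,0,0,0,40,0,0,0,0,0,0,40,0,0,0,0,0,0,40,0,0,0,0,0,0,40,0,0,0,0,0,0,40]' 30
python3 - <<'E'
from h import *
import fit
s=arm.read_state();w=arm.capture("wrist");p=np.load("disp.npy")
cv2.imwrite("pics/w6.png",w[:,:,::-1]);np.save("w6.npy",np.r_[s['ee_pos'],s['orientation']])
c=cam("wrist",s);print(s['ee_pos'],s['orientation'])
O,Rd,S,n,t,ww=fit.screw(p)
uv=proj(c,O+Rd.apply(np.array([[-.06,-.08,.03],[-.06,.08,.03],S+.017*n,S+.008*n+.067*t])));print(uv.round(1).tolist())
cr=w[40:240,190:460].copy();cr=cv2.resize(cr,(810,600),interpolation=cv2.INTER_CUBIC)[:,:800]
for u,v in uv: cv2.circle(cr,(int((u-190)*3),int((v-40)*3)),3,(255,0,255),1)
cv2.imwrite("pics/m6.png",cr[:,:,::-1])
E
```

```text
t: 17.5
ee_pos: [0.6143, -0.0208, 0.1807]
orientation: [3.14, 0.011, -3.075]
force: [1.6, 0.6, 0.1]
opening: 0.457
gripper_force: 0.0
t: 18.5
ee_pos: [0.6999, -0.0153, 0.1739]
orientation: [3.142, 0.0, -3.076]
force: [1.6, -0.3, 0.8]
opening: 0.457
gripper_force: 0.0
[ 0.69987942 -0.01534503  0.17394524] [ 3.14152178e+00  4.62921230e-04 -3.07572249e+00]
[[223.6, 102.7], [419.9, 102.4], [321.9, 127.2], [234.8, 126.7]]
```

View pics/m6.png

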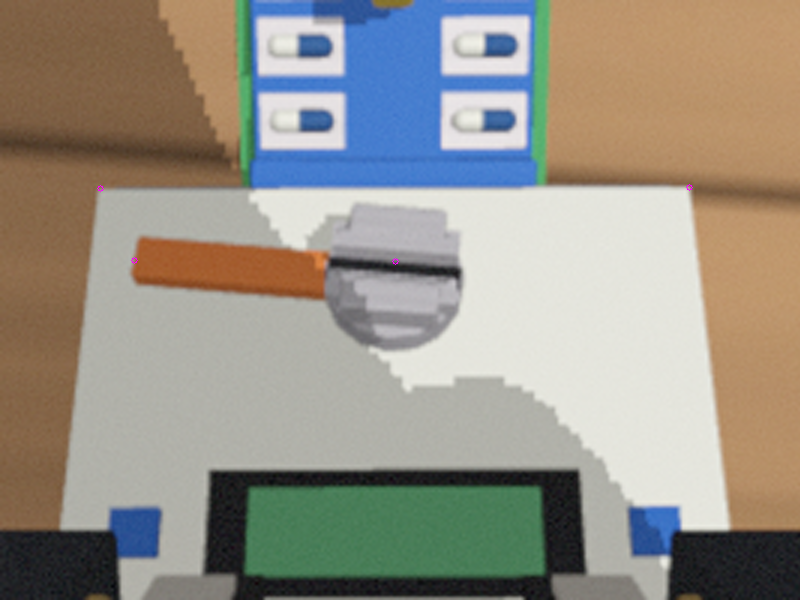

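The picture shows the rib flush against the foot's edge over its full width (rows 185–188), with equal green margins. The projected model corners and tongue tip land on the image features. Next I go to the key and look at it from above.

```bash
python3 -m creep '[33.1,49.7,0,0,0,-0.182,50,23.6,54.9,0,0,0,-0.182,50,13.2,58.2,0,0,0,-0.182,50,2.5,59.6,0,0,0,-0.182,50,-8.3,59.1,0,0,0,-0.182,50,-19,56.7,0,0,0,-0.182,50,-28.8,52.2,0,0,0,-0.182,50,0,0,0,0,0,-0.182,50]' 30
python3 -m creep '[0,0,0,0,0,-0.18,50,0,0,0,0,0,0,50,0,0,0,0,0,0,50,0,0,0,0,0,0,50,0,0,0,0,0,0,50,0,0,0,0,0,0,50,0,0,0,0,0,0,50,0,0,0,0,0,0,50]' 30
python3 - <<'E'
from h import *
s=arm.read_state();w=arm.capture("wrist");c=cam("wrist",s);print(s['ee_pos'],s['orientation'])
cv2.imwrite("pics/w7.png",w[:,:,::-1])
for ce,st,m in blobs(w,"red",60):
    P=unproj(c,cv2.findNonZero(m.astype(np.uint8)).reshape(-1,2),.1)[:,:2]
    r=cv2.minAreaRect(P.astype(np.float32)); print(st,np.round(r[0],4),np.round(r[1],4),round(r[2],1))
cv2.imwrite("pics/m7.png",cv2.resize(w[0:260,160:480],(736,598),interpolation=cv2.INTER_CUBIC)[:,:,::-1])
E
```

```text
t: 19.55
ee_pos: [0.4438, 0.3196, 0.1741]
orientation: [-3.141, 0.001, -1.609]
force: [1.0, -0.2, -0.2]
opening: 0.571
gripper_force: 0.0
t: 20.55
ee_pos: [0.4459, 0.3164, 0.1736]
orientation: [-3.142, 0.0, -1.44]
force: [0.4, 0.4, 0.2]
opening: 0.565
gripper_force: 0.0
[0.4459204  0.31643484 0.17362782] [-3.14156548e+00  1.36413745e-06 -1.43994874e+00]
[ 305   78   32   72 2008] [0.4536 0.2553] [0.0182 0.0438] 4.8
```

View pics/m7.png

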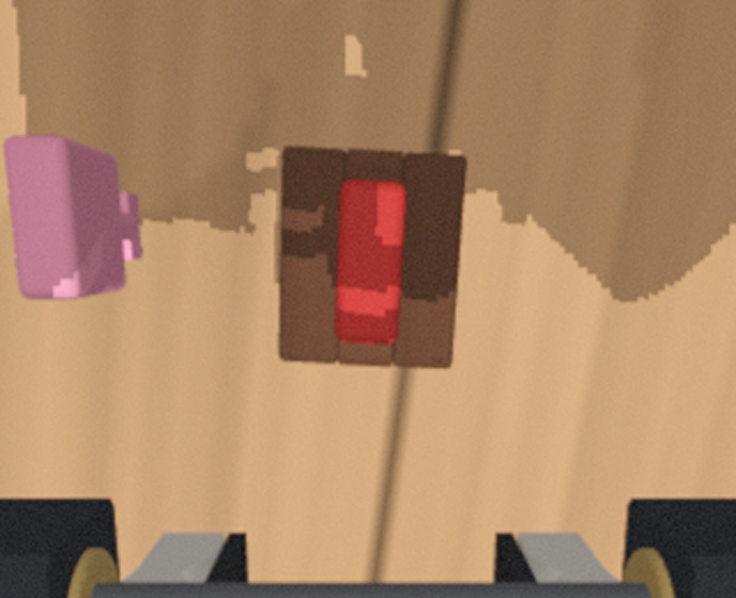

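The picture shows the red handle at (371,262) centred on its block and the pink decoy clear to the left. The key centre comes out at (0.4536, 0.2553) with yaw about 5°. I'll grasp and lift it.

```bash
python3 -m creep '[61.5,0.3,0,0,0,0.041,50,0,0,45,0,0,0,50,0,0,45,0,0,0,50,0,0,25.6,0,0,0,50,0,0,0,0,0,0,50,0,0,0,0,0,0,50,0,0,0,0,0,0,0,0,0,0,0,0,0,0]' 45
python3 -m creep '[0,0,0,0,0,0,0,0,0,0,0,0,0,0,0,0,0,0,0,0,0,0,0,0,0,0,0,0,0,0,0,0,0,0,0,0,0,0,0,0,0,0,0,0,0,0,0,0,0,0,0,0,0,0,0,0]' 45
```

```text
t: 21.6
ee_pos: [0.454, 0.2559, 0.0591]
orientation: [-3.14, 0.001, -1.481]
force: [0.1, 0.2, -0.6]
opening: 0.403
gripper_force: 0.0
t: 22.6
ee_pos: [0.4537, 0.2555, 0.0583]
orientation: [-3.141, 0.0, -1.481]
force: [-1.7, -0.4, 5.2]
opening: 0.205
gripper_force: 45.0
```

```bash
python3 -m creep '[0,0,-12,0,0,0,0,0,0,-25,0,0,0,0,0,0,-30,0,0,0,0,0,0,-30,0,0,0,0,0,0,-15,0,0,0,0,0,0,0,0,0,0,0,0,0,0,0,0,0,0,0,0,0,0,0,0,0]' 45
cat > go.py <<'E'
from h import *
import fit
O,Rd,S,n,t,w=fit.screw(np.load("disp.npy"))
def pose(lock,off):
    p=np.load("disp.npy");p[4]=lock;O,Rd,S,n,t,w=fit.screw(p)
    n=Rd.apply(n);t=Rd.apply(t);R=Ro.from_matrix(np.c_[t,np.cross(-n,t),-n])
    return O+Rd.apply(S)+n*(.009+.0533+off),R
E
python3 - <<'E'
from go import *
p,R=pose(.0929,.045);print(p.round(4),R.as_euler('xyz').round(3));print(delta(p,Rm=R))
s=arm.read_state();w=arm.capture("wrist");cv2.imwrite("pics/w8.png",w[:,:,::-1]);print(s['ee_pos'],s['force'],s['opening'])
E
```

```text
t: 23.6
ee_pos: [0.4531, 0.255, 0.1688]
orientation: [3.14, -0.001, -1.481]
force: [-0.6, 0.1, -0.3]
opening: 0.201
gripper_force: 45.0
[ 0.5964 -0.0218  0.1373] [-2.533  0.053 -1.58 ]
(array([ 288.5, -117.9,   31.6]), array([ 0.6124, -0.023 ,  0.1122]))
[0.45313363 0.25495557 0.16877351] [-0.63218525  0.14191973 -0.32164361] 0.20117169342504226
```

```bash
python3 -m creep '[48.1,-19.6,5.3,0,0,0,0,48.1,-19.6,5.3,0,0,0,0,48.1,-19.6,5.3,0,0,0,0,48.1,-19.7,5.3,0,0,0,0,48.1,-19.7,5.3,0,0,0,0,48,-19.7,5.1,0,0,0,0,0,0,0,0.153,-0.0058,0.028,0,0,0,0,0.153,-0.0058,0.028,0]' 45
python3 -m creep '[0,0,0,0.153,-0.0058,0.028,0,0,0,0,0.153,-0.0058,0.028,0,0,0,0,0,0,0,0,0,0,0,0,0,0,0,0,0,0,0,0,0,0,0,0,0,0,0,0,0,0,0,0,0,0,0,0,0,0,0,0,0,0,0]' 45
python3 - <<'E'
from go import *
p,R=pose(.0929,.045);print(delta(p,Rm=R))
im=arm.capture("scene");t=arm.capture("top");s=arm.read_state();w=arm.capture("wrist");print(s['force'],s['ee_pos'])
for n,i in(("s9",im),("t9",t),("w9",w)):cv2.imwrite(f"pics/{n}.png",i[:,:,::-1])
E
```

```text
t: 24.65
ee_pos: [0.5978, -0.022, 0.1371]
orientation: [-2.834, 0.021, -1.537]
force: [0.4, -0.9, -0.4]
opening: 0.205
gripper_force: 45.0
t: 25.65
ee_pos: [0.6185, -0.0564, 0.1619]
orientation: [-2.647, -0.005, -1.589]
force: [0.1, -0.2, -1.1]
opening: 0.207
gripper_force: 45.0
(array([-34.3,  31.5,  10.7]), array([ 0.1143, -0.0547,  0.0223]))
[-0.21001403  0.04653476 -0.68362609] [ 0.61840973 -0.05655569  0.1619783 ]
```

Run:
```python
from go import *
s=arm.read_state();print(s['q'].round(3),s['ee_pos'],s['orientation'].round(3))
```

```text
[ 0.225  0.076 -0.867  0.687 -0.188 -0.891] [ 0.61837596 -0.05659804  0.16197629] [-2.647 -0.005 -1.589]
```

The 35° tilt drives joint 5 to its limit at 0, where the tool lines up with the forearm. I'll back off a little and collect joint readings, so I can model the arm and plan an inclination that is reachable.

```bash
python3 -m creep '[-17,6,-8,0,0,0,0,-17,6,-8,-0.15,0,0,0,0,0,0,-0.15,0,0,0,0,0,0,0,0,0,0,0,0,0,0,0,0,0,0,0,0,0,0,0,0,0,0,0,0,0,0,0,0,0,0,0,0,0,0]' 45
python3 - <<'E'
from h import *
from scipy.optimize import least_squares
s=arm.read_state()
D=[([-1.02291529e+00,3.59387432e-01,1.10606795e-02,-3.77555841e-04,-1.22409117e+00,-2.88142303e-01],[.17324329,-.65188088,.22561818],[3.13993704e+00,-1.20565924e-04,-2.88198240e+00]),
([.225,.076,-.867,.687,-.188,-.891],[.61837596,-.05659804,.16197629],[-2.647,-.005,-1.589]),
(s['q'],s['ee_pos'],s['orientation'])]
print(s['q'].round(4),s['ee_pos'],s['orientation'])
Y=lambda a:Ro.from_euler('y',a);Z=lambda a:Ro.from_euler('z',a);X=lambda a:Ro.from_euler('x',a)
def fk(q,g):
    d1,a1,L2,a3,L4,L6,s4,s6,_=*g,0
    A=Z(q[0]);B=A*Y(q[1]);F=A*Y(q[1]-q[2])
    W=np.array([0,0,d1])+A.apply([a1,0,0])+B.apply([0,0,L2])+F.apply([L4,0,a3])
    H=F*X(s4*q[3])*Y(-q[4])   # tool axis = local x
    T=H*X(s6*q[5])
    return W+H.apply([L6,0,0]),T
for s4 in(1,-1):
  for s6 in(1,-1):
    M=[fk(q,[0]*6+[s4,s6])[1].inv()*Ro.from_euler('xyz',o) for q,p,o in D]
    print(s4,s6,[np.round((M[0].inv()*m).magnitude(),4) for m in M])
E
```

```text
t: 26.8
ee_pos: [0.6133, -0.0478, 0.1741]
orientation: [-2.862, -0.031, -1.611]
force: [-0.3, -0.1, -1.2]
opening: 0.204
gripper_force: 45.0
[ 0.3134  0.1451 -0.523   0.2031 -0.66   -0.4943] [ 0.61334112 -0.04783816  0.17406591] [-2.86230689 -0.0314047  -1.61058466]
1 1 [np.float64(0.0), np.float64(0.282), np.float64(0.2642)]
1 -1 [np.float64(0.0), np.float64(1.3743), np.float64(0.4069)]
-1 1 [np.float64(0.0), np.float64(1.2057), np.float64(0.4123)]
-1 -1 [np.float64(0.0), np.float64(0.0005), np.float64(0.0)]
```

```bash
cat > kin.py <<'E'
from h import *
from scipy.optimize import least_squares
D=[([-1.02291529e+00,3.59387432e-01,1.10606795e-02,-3.77555841e-04,-1.22409117e+00,-2.88142303e-01],[.17324329,-.65188088,.22561818],[3.13993704e+00,-1.20565924e-04,-2.88198240e+00]),
([.225,.076,-.867,.687,-.188,-.891],[.61837596,-.05659804,.16197629],[-2.647,-.005,-1.589]),
([ 0.3134,0.1451,-0.523,0.2031,-0.66,-0.4943],[.61334112,-.04783816,.17406591],[-2.86230689,-.0314047,-1.61058466])]
Y=lambda a:Ro.from_euler('y',a);Z=lambda a:Ro.from_euler('z',a);X=lambda a:Ro.from_euler('x',a)
def fk(q,g):
    d1,a1,L2,a3,L4,L6,e=g
    A=Z(q[0]);B=A*Y(q[1]);F=A*Y(q[1]-q[2])
    H=F*X(-q[3])*Y(-q[4])
    return np.array([0,0,d1])+A.apply([a1,e,0])+B.apply([0,0,L2])+F.apply([L4,0,a3])+H.apply([L6,0,0]),H*X(-q[5])
C=fk(D[0][0],[0]*7)[1].inv()*Ro.from_euler('xyz',D[0][2])
g0=np.array([.3,0,.4,0,.35,.25,-.19])
G=least_squares(lambda g:np.r_[np.concatenate([fk(q,g)[0]-p for q,p,o in D]),1e-4*(g-g0)],g0).x
lo=np.array([-3.07,-1.43,-1.02,-3.03,-3.05,-3.03]);hi=np.array([3.07,2.12,1.25,1.67,0,3.03])
def ik(p,R,q0):
    def f(q):
        a,b=fk(q,G);return np.r_[(a-p)*5,(R.inv()*(b*C)).as_rotvec(),1e-4*(q-q0)]
    r=least_squares(f,np.clip(q0,lo+.01,hi-.01),bounds=(lo,hi));return r.x,np.abs(r.fun[:6]).max()
E
python3 - <<'E'
from kin import *
from go import pose
print(G.round(4),max(np.abs(fk(q,G)[0]-p).max() for q,p,o in D))
for lk in(.093,.6,1.1,1.571):
  for off in(0,.02,.045):
    p,R=pose(lk,off); out=[]
    for q0 in([.2,.1,-.8,.6,-.3,-.9],[.2,.1,-.8,-2.5,-.3,1.5],[.2,.1,-.8,-1.5,-.3,0.]):
        q,e=ik(p,R,np.array(q0));out.append((q.round(2).tolist(),round(e,4)))
    print(lk,off,out)
E
```

```text
[-0.2056  0.1788  0.6778  0.1396  0.1893  0.2782 -0.184 ] 0.02500689537635506
0.093 0 [([0.34, 0.1, -1.02, 1.67, -0.16, -2.01], np.float64(0.1173)), ([0.26, 0.12, -0.98, -2.09, -0.0, 1.83], np.float64(0.1541)), ([0.26, 0.12, -0.98, -0.29, -0.0, 0.03], np.float64(0.1541))]
0.093 0.02 [([0.35, 0.07, -1.02, 1.67, -0.16, -2.01], np.float64(0.0861)), ([0.26, 0.09, -0.98, -1.71, -0.0, 1.45], np.float64(0.1243)), ([0.26, 0.09, -0.98, -0.9, -0.0, 0.64], np.float64(0.1243))]
0.093 0.045 [([0.36, 0.02, -1.02, 1.67, -0.16, -2.01], np.float64(0.0464)), ([0.27, 0.04, -0.98, -2.15, -0.0, 1.89], np.float64(0.0964)), ([0.36, 0.02, -1.02, 1.67, -0.16, -2.01], np.float64(0.0464))]
0.6 0 [([0.34, 0.1, -1.02, 1.67, -0.16, -2.52], np.float64(0.0929)), ([0.26, 0.12, -0.98, -2.35, -0.0, 1.58], np.float64(0.1706)), ([0.26, 0.12, -0.98, -0.96, -0.0, 0.19], np.float64(0.1706))]
0.6 0.02 [([0.35, 0.07, -1.02, 1.67, -0.16, -2.52], np.float64(0.0679)), ([0.26, 0.09, -0.98, -2.36, -0.0, 1.6], np.float64(0.1493)), ([0.26, 0.09, -0.98, -0.56, -0.0, -0.21], np.float64(0.1493))]
0.6 0.045 [([0.36, 0.02, -1.02, 1.67, 
[... 641 characters left out ...]
98, -2.68, -0.0, 1.41], np.float64(0.1273)), ([0.27, 0.04, -0.98, -1.44, -0.0, 0.17], np.float64(0.1273))]
1.571 0 [([0.26, 0.12, -0.98, -0.09, -0.0, -1.65], np.float64(0.1466)), ([0.25, 0.12, -1.02, -3.03, -0.09, 1.3], np.float64(0.1017)), ([0.26, 0.12, -0.98, -1.49, -0.0, -0.24], np.float64(0.1466))]
1.571 0.02 [([0.26, 0.09, -0.98, 0.03, -0.0, -1.76], np.float64(0.116)), ([0.26, 0.08, -1.02, -3.03, -0.07, 1.3], np.float64(0.1065)), ([0.26, 0.09, -0.98, -1.61, -0.0, -0.13], np.float64(0.116))]
1.571 0.045 [([0.27, 0.04, -0.98, -0.13, -0.0, -1.61], np.float64(0.1039)), ([0.26, 0.04, -1.02, -3.03, -0.06, 1.3], np.float64(0.1134)), ([0.27, 0.04, -0.98, -1.5, -0.0, -0.24], np.float64(0.1039))]
```

Run:
```python
from kin import *
import itertools
# params: d1,a1,e1 | L2 | a3,L4 (F) | e2 (after q4, y) a4(after q4,z) | L6, e6 (H frame y), a6 (H z)
def cols(q):
    A=Z(q[0]);B=A*Y(q[1]);F=A*Y(q[1]-q[2]);K=F*X(-q[3]);H=K*Y(-q[4])
    c=[np.array([0,0,1.]),A.apply([1,0,0]),A.apply([0,1,0]),B.apply([0,0,1]),F.apply([0,0,1]),F.apply([1,0,0]),K.apply([0,1,0]),K.apply([0,0,1]),H.apply([1,0,0])]
    return np.array(c).T
names="d1 a1 e1 L2 a3 L4 e2 a4 L6".split()
M=np.vstack([cols(q) for q,p,o in D]);b=np.concatenate([p for q,p,o in D])
for drop in([2,7],[6,7],[2,7,4],[2,7,1],[2,7,1,4],[7,1,4]):
    k=[i for i in range(9) if i not in drop]
    x,_,rk,sv=np.linalg.lstsq(M[:,k],b,rcond=None);print([f"{names[i]}={v:.3f}" for i,v in zip(k,x)],np.abs(M[:,k]@x-b).max().round(5),rk,(sv[-1]/sv[0]).round(5))
```

```text
['d1=0.198', 'a1=-0.000', 'L2=0.602', 'a3=0.000', 'L4=0.464', 'e2=-0.192', 'L6=0.378'] 0.00012 7 0.00885
['d1=-0.206', 'a1=0.179', 'e1=-0.184', 'L2=0.678', 'a3=0.140', 'L4=0.189', 'L6=0.278'] 0.02501 7 0.00887
['d1=0.199', 'a1=-0.000', 'L2=0.601', 'L4=0.464', 'e2=-0.192', 'L6=0.378'] 0.00014 6 0.02098
['d1=0.199', 'L2=0.601', 'a3=-0.000', 'L4=0.464', 'e2=-0.192', 'L6=0.377'] 0.00013 6 0.01128
['d1=0.199', 'L2=0.601', 'L4=0.464', 'e2=-0.192', 'L6=0.377'] 0.00013 5 0.03912
['d1=0.199', 'e1=-0.000', 'L2=0.601', 'L4=0.464', 'e2=-0.191', 'L6=0.378'] 0.00012 6 0.03671
```

The arm model now fits to 0.1 mm; it has a 192 mm wrist offset. I can now search for joint solutions for insertion and turning.

```bash
python3 - <<'E'
s=open('kin.py').read()
i=s.index("def fk");j=s.index("lo=np")
s=s[:i]+'''G=[.199,.601,.464,-.1915,.3775]
def fk(q,g=G):
    d1,L2,L4,e2,L6=g
    A=Z(q[0]);B=A*Y(q[1]);F=A*Y(q[1]-q[2]);K=F*X(-q[3]);H=K*Y(-q[4])
    return np.array([0,0,d1])+B.apply([0,0,L2])+F.apply([L4,0,0])+K.apply([0,e2,0])+H.apply([L6,0,0]),H*X(-q[5])
C=fk(D[0][0])[1].inv()*Ro.from_euler('xyz',D[0][2])
'''+s[j:]
open('kin.py','w').write(s)
E
cat > sweep.py <<'E'
from kin import *
from go import pose
rng=np.random.default_rng(0)
def allik(p,R,n=25):
    S=[]
    for _ in range(n):
        q0=np.array([rng.uniform(-.6,.8),rng.uniform(-.5,1),rng.uniform(-1,.5),rng.uniform(-3,1.6),rng.uniform(-2,-.1),rng.uniform(-3,3)])
        q,e=ik(p,R,q0)
        if e<2e-3 and not any(np.abs(q-x).max()<.05 for x in S): S.append(q)
    return S
E
python3 - <<'E'
from sweep import *
for flip in(0,1):
  for lk in(.093,.8,1.571):
   for off in(0,.035):
    p,R=pose(lk,off);R=R*Z(np.pi*flip)
    print(flip,lk,off,[q.round(2).tolist() for q in allik(p,R)])
E
```

```text
0 0.093 0 []
0 0.093 0.035 []
0 0.8 0 []
0 0.8 0.035 []
0 1.571 0 []
0 1.571 0.035 []
1 0.093 0 []
1 0.093 0.035 []
1 0.8 0 []
1 0.8 0.035 []
1 1.571 0 []
1 1.571 0.035 []
```

Run:
```python
import kin
from sweep import *
kin.hi[:]=[3.07,2.12,1.25,3.1,.8,3.1];kin.lo[:]=[-3.07,-1.43,-1.6,-3.1,-3.05,-3.1]
for lk in(.093,1.571):
    p,R=pose(lk,0.);print("relaxed",lk,[q.round(2).tolist() for q in allik(p,R,15)])
kin.hi[:]=[3.07,2.12,1.25,1.67,0,3.03];kin.lo[:]=[-3.07,-1.43,-1.02,-3.03,-3.05,-3.03]
# tilt b of tool about pinch axis y with tip fixed: key axis = tool z tilted
from go import pose
for b in np.radians([-40,-30,-20,-10,10,20,30,40]):
  for lk in(.093,.8,1.571):
    p,R=pose(lk,0.); tip=p+R.apply([0,0,.0533]); g=p+R.apply([0,0,-.0188]) # grasp point stays on key axis
    R2=R*Y(b); p2=g+R2.apply([0,0,.0188])
    print(round(np.degrees(b)),lk,[q.round(2).tolist() for q in allik(p2,R2,10)])
```

```text
relaxed 0.093 []
relaxed 1.571 []
-40 0.093 [[-0.37, 0.43, -0.22, -1.13, -1.05, 1.24]]
-40 0.8 [[-0.6, 0.47, -0.48, -1.67, -1.04, 1.35]]
-40 1.571 [[-0.7, 0.67, -0.92, -2.38, -1.32, 1.58]]
-30 0.093 [[-0.26, 0.33, -0.3, -1.07, -0.83, 1.12]]
-30 0.8 [[-0.47, 0.34, -0.48, -1.6, -0.78, 1.14]]
-30 1.571 [[-0.61, 0.4, -0.82, -2.31, -0.88, 1.29]]
-20 0.093 [[-0.1, 0.24, -0.38, -0.94, -0.56, 0.9]]
-20 0.8 [[-0.25, 0.23, -0.47, -1.4, -0.48, 0.78]]
-20 1.571 [[-0.39, 0.23, -0.63, -2.03, -0.42, 0.77]]
-10 0.093 [[0.17, 0.19, -0.55, -0.55, -0.22, 0.36]]
-10 0.8 [[0.19, 0.18, -0.6, -0.67, -0.06, -0.23]]
-10 1.571 []
10 0.093 []
10 0.8 []
10 1.571 []
20 0.093 []
20 0.8 [[0.28, 0.21, -0.92, 1.15, -0.34, -2.16]]
20 1.571 [[0.32, 0.25, -0.57, 0.13, -0.51, -1.93]]
30 0.093 []
30 0.8 [[0.44, 0.29, -0.75, 0.77, -0.61, -1.94]]
30 1.571 [[0.3, 0.32, -0.38, 0.03, -0.78, -1.82]]
40 0.093 [[0.41, 0.35, -0.99, 1.57, -0.82, -2.14]]
40 0.8 [[0.5, 0.38, -0.6, 0.62, -0.84, -1.85]]
40 1.571 [[0.27, 0.41, -0.22, -0.02, -1.03, -1.77]]
```

A tilted grasp is needed: with the tool leaning −25° about the pinch axis relative to the key, the whole 90° turn looks reachable. I'll check that fully, then return the key to the holder and regrip.

```bash
cat > plan.py <<'E'
from kin import *
import go
GZ=.075   # grasp point on key axis, above tip
def kpose(tip,Rkey,b):
    """Rkey: tool frame if untilted (z=-key axis, x along key y). returns TCP, R"""
    R2=Rkey*Y(b); return tip-Rkey.apply([0,0,GZ])+R2.apply([0,0,.0188]),R2
def screwpose(lk,off,b):
    p,R=go.pose(lk,0.); tip=p+R.apply([0,0,.0533])-R.apply([0,0,off]); return kpose(tip,R,b)
TIP=np.array([.4537,.2555,.005]);HY=-1.481
def holdpose(h,b): return kpose(TIP+[0,0,h],down(HY),b)
E
python3 - <<'E'
from plan import *
for b in np.radians([-22,-26,-30]):
    q=np.array([.4,.3,-.3,-.5,-1,0.3])
    for nm,P in [("hold0",holdpose(0,b)),("hold.1",holdpose(.1,b))]+[(f"{lk} {o}",screwpose(lk,o,b)) for lk,o in((.093,.045),(.093,0),(.4,0),(.8,0),(1.2,0),(1.571,0),(1.60,0),(1.571,.045))]:
        q,e=ik(*P,q);print(round(np.degrees(b)),nm,q.round(2).tolist(),round(e,4))
print(delta([.4537,.2555,.1705],Rm=down(HY)))
s=arm.read_state();R=Ro.from_euler('xyz',s['orientation']);print((down(HY).inv()).apply(np.array([.4537,.2555,.1705])-s['ee_pos'])*1000)
E
```

```text
-22 hold0 [0.61, 0.26, -0.44, -0.5, -0.74, -0.17] 0.0
-22 hold.1 [0.63, 0.12, -0.36, -0.41, -0.93, -0.32] 0.0
-22 0.093 0.045 [-0.13, 0.16, -0.4, -0.9, -0.65, 0.86] 0.0
-22 0.093 0 [-0.14, 0.25, -0.36, -0.97, -0.62, 0.96] 0.0
-22 0.4 0 [-0.21, 0.25, -0.4, -1.17, -0.59, 0.9] 0.0
-22 0.8 0 [-0.3, 0.24, -0.47, -1.45, -0.55, 0.86] 0.0
-22 1.2 0 [-0.39, 0.24, -0.56, -1.77, -0.51, 0.86] 0.0
-22 1.571 0 [-0.45, 0.24, -0.67, -2.11, -0.51, 0.9] 0.0
-22 1.6 0 [-0.46, 0.25, -0.68, -2.14, -0.51, 0.9] 0.0
-22 1.571 0.045 [-0.35, 0.1, -0.64, -1.88, -0.37, 0.57] 0.0
-26 hold0 [0.55, 0.27, -0.41, -0.6, -0.77, -0.04] 0.0
-26 hold.1 [0.57, 0.13, -0.34, -0.5, -0.94, -0.21] 0.0
-26 0.093 0.045 [-0.2, 0.19, -0.36, -0.97, -0.76, 0.97] 0.0
-26 0.093 0 [-0.21, 0.29, -0.33, -1.03, -0.73, 1.05] 0.0
-26 0.4 0 [-0.29, 0.28, -0.38, -1.24, -0.7, 1.02] 0.0
-26 0.8 0 [-0.4, 0.28, -0.48, -1.54, -0.67, 1.02] 0.0
-26 1.2 0 [-0.49, 0.29, -0.61, -1.88, -0.66, 1.06] 0.0
-26 1.571 0 [-0.54, 0.31, -0.76, -2.23, -0.69, 1.12] 0.0
-26 1.6 0 [-0.55, 0.31, -0.77, -2.26, -0.7, 1.12] 0.0
-26 1.571 0.045 [-0.5, 0.15, -0.72, -2.07, -0.56, 0.87] 0.0
-30 hold0 [0.48, 0.28, -0.39, -0.69, -0.81, 0.08] 0.0
-30 hold.1 [0.5, 0.14, -0.33, -0.59, -0.97, -0.1] 0.0
-30 0.093 0.045 [-0.26, 0.23, -0.32, -1.02, -0.86, 1.05] 0.0
-30 0.093 0 [-0.26, 0.32, -0.3, -1.07, -0.83, 1.12] 0.0
-30 0.4 0 [-0.36, 0.32, -0.37, -1.28, -0.8, 1.11] 0.0
-30 0.8 0 [-0.47, 0.33, -0.49, -1.6, -0.78, 1.13] 0.0
-30 1.2 0 [-0.57, 0.35, -0.64, -1.95, -0.8, 1.21] 0.0
-30 1.571 0 [-0.61, 0.39, -0.82, -2.31, -0.87, 1.28] 0.0
-30 1.6 0 [-0.61, 0.4, -0.84, -2.34, -0.88, 1.29] 0.0
-30 1.571 0.045 [-0.6, 0.22, -0.8, -2.18, -0.75, 1.08] 0.0
(array([-296.7,  163.3,  -52.8]), array([-0.2768, -0.0492, -0.1243]))
[-316.43194827  131.79586999    3.565908  ]
```

```bash
python3 -m creep '[0,0,0,-0.138,-0.0246,-0.062,0,0,0,0,-0.138,-0.0246,-0.062,0,-52.7,22,0.6,0,0,0,0,-52.7,22,0.6,0,0,0,0,-52.7,22,0.6,0,0,0,0,-52.7,22,0.6,0,0,0,0,-52.8,21.9,0.6,0,0,0,0,-52.8,21.9,0.6,0,0,0,0]' 45
python3 - <<'E'
from plan import *
s=arm.read_state();print(s['q'].round(2));print(delta([.4537,.2555,.0583],Rm=down(HY)))
E
```

```text
t: 27.8
ee_pos: [0.4533, 0.2572, 0.1708]
orientation: [-3.14, 0.001, -1.481]
force: [-0.1, 0.8, -0.6]
opening: 0.204
gripper_force: 45.0
[ 0.89  0.15 -0.41  0.   -1.01 -0.8 ]
(array([  1.8,  -0. , 112.5]), array([-0.0017,  0.0006, -0.0003]))
```

```bash
python3 -m creep '[0.5,0,35,0,0,0,0,0,0,40,0,0,0,0,0,0,28,0,0,0,0,0,0,8.5,0,0,0,0,0,0,0,0,0,0,0,0,0,0,0,0,0,40,0,0,0,0,0,0,45,0,0,0,0,0,0,45]' 45
python3 - <<'E'
from plan import *
s=arm.read_state();print(s['q'].round(2));print(delta(*[holdpose(0,-.4363)[0]],Rm=holdpose(0,-.4363)[1]))
E
```

```text
t: 28.8
ee_pos: [0.4546, 0.2556, 0.0594]
orientation: [-3.14, 0.001, -1.481]
force: [-0.0, -0.9, 0.1]
opening: 0.474
gripper_force: 0.0
[ 0.89  0.28 -0.54  0.   -0.75 -0.8 ]
(array([-8. ,  0.9, -3.6]), array([-0.0014, -0.4355, -0.    ]))
```

```bash
python3 -m creep '[-8,0.3,-4.2,0,-0.1455,0,42,0,0,0,0,-0.1455,0,40,0,0,0,0,-0.1455,0,38,0,0,0,0,0,0,35,0,0,0,0,0,0,0,0,0,0,0,0,0,0,0,0,0,0,0,0,0,0,0,0,0,0,0,0]' 50
python3 - <<'E'
from plan import *
s=arm.read_state();P=holdpose(0,-.4363);print(s['q'].round(2),s['opening'],s['gripper_force']);print(delta(P[0],Rm=P[1]))
E
```

```text
t: 29.8
ee_pos: [0.4529, 0.2642, 0.0633]
orientation: [-3.141, 0.437, -1.479]
force: [-0.5, 1.6, 1.0]
opening: 0.201
gripper_force: 50.0
[ 0.56  0.26 -0.42 -0.57 -0.76 -0.08] 0.2011019490294823 49.99155879020691
(array([ 0.9, -0. , -0.1]), array([0.    , 0.0002, 0.0016]))
```

```bash
cat >> plan.py <<'E'
from scipy.spatial.transform import Slerp
s=arm.read_state() if 0 else None
def rows(P0,P1,n):
    sl=Slerp([0,1],Ro.concatenate([P0[1],P1[1]]));out=[]
    for k in range(n):
        Ra,Rb=sl(k/n),sl((k+1)/n); out.append(np.r_[Ra.inv().apply((P1[0]-P0[0])/n)*1000,(Ra.inv()*Rb).as_rotvec()].round([1,1,1,4,4,4] if 0 else 4))
    return out
def cur():
    s=arm.read_state();return s['ee_pos'],Ro.from_euler('xyz',s['orientation'])
# key tip / axes in the tool after the tilted grasp: measured
GT=np.array([.4529,.2642,.0633]);GR=Ro.from_euler('xyz',[-3.141,.437,-1.479])
TIP_T=GR.inv().apply(np.array([.4537,.2555,.005])-GT); TIP_T[1]=0
KR=Y(.4363)  # tool*KR = untilted key frame (z=-key axis, x=key y)
def tipof(P): return P[0]+P[1].apply(TIP_T), P[1]*KR
def forkey(tip,Rk): 
    R=Rk*KR.inv(); return tip-R.apply(TIP_T),R
def sp(lk,off):
    p,R=go.pose(lk,0.); return forkey(p+R.apply([0,0,.0533-off]),R)
E
python3 - <<'E'
from plan import *
np.set_printoptions(suppress=True,linewidth=150)
print(TIP_T)
c=cur();u=(c[0]+[0,0,.103],c[1]);print(c[1].inv().apply([0,0,.103]));T=sp(.093,.04)
print(T[0],T[1].as_euler('xyz'),ik(*T,arm.read_state()['q']))
for r in rows(u,T,8):print(np.r_[r[:3].round(1),r[3:].round(3)].tolist())
E
```

```text
[0.03258959 0.         0.0491237 ]
[-0.04354855 -0.00006986 -0.09334087]
[ 0.59650288 -0.01308104  0.13780916] [-2.47095324  0.40545892 -1.31347706] (array([-0.18271042,  0.19465764, -0.36459724, -0.95917564, -0.72726823,  0.95073365]), np.float64(2.8261608130131233e-08))
[34.3, -14.7, -12.1, 0.075, -0.003, -0.019]
[34.5, -14.9, -11.0, 0.075, -0.003, -0.019]
[34.8, -15.0, -10.0, 0.075, -0.003, -0.019]
[35.1, -15.1, -9.0, 0.075, -0.003, -0.019]
[35.3, -15.0, -7.9, 0.075, -0.003, -0.019]
[35.6, -14.9, -6.9, 0.075, -0.003, -0.019]
[35.9, -14.7, -5.9, 0.075, -0.003, -0.019]
[36.1, -14.4, -4.9, 0.075, -0.003, -0.019]
```

```bash
python3 -m creep '[-7,0,-15,0,0,0,0,-12,0,-25.8,0,0,0,0,-12.3,0,-26.3,0,0,0,0,-12.2,0,-26.2,0,0,0,0,34.3,-14.7,-12.1,0.075,-0.003,-0.019,0,34.5,-14.9,-11,0.075,-0.003,-0.019,0,34.8,-15,-10,0.075,-0.003,-0.019,0,35.1,-15.1,-9,0.075,-0.003,-0.019,0]' 50
python3 -m creep '[35.3,-15,-7.9,0.075,-0.003,-0.019,0,35.6,-14.9,-6.9,0.075,-0.003,-0.019,0,35.9,-14.7,-5.9,0.075,-0.003,-0.019,0,36.1,-14.4,-4.9,0.075,-0.003,-0.019,0,0,0,0,0,0,0,0,0,0,0,0,0,0,0,0,0,0,0,0,0,0,0,0,0,0,0,0,0]' 50
python3 - <<'E'
from plan import *
np.set_printoptions(suppress=True,linewidth=150)
T=sp(.093,.04);print(delta(T[0],Rm=T[1]))
s=arm.read_state();w=arm.capture("wrist");sc=arm.capture("scene")
k=tipof(cur());c=cam("wrist",s);cs=cam("scene");print(s['force'])
pts=[k[0],k[0]+k[1].apply([.012,0,0]),k[0]-k[1].apply([.012,0,0]),k[0]-k[1].apply([0,0,.045])]
g=go.pose(.093,-.0533+.008)[0]
a=proj(c,np.array(pts+[g]));b=proj(cs,np.array(pts+[g]));print(a.round(),b.round())
A=cv2.resize(w[:,100:540],(440,400));
for u,v in a:cv2.circle(A,(int(u-100),int(v)),2,(255,0,255),1)
cv2.imwrite("pics/w10.png",w[:,:,::-1]);cv2.imwrite("pics/s10.png",sc[:,:,::-1])
B=cv2.resize(sc[180:280,285:375],(360,400),interpolation=cv2.INTER_CUBIC)
for u,v in b:cv2.circle(B,(int((u-285)*4),int((v-180)*4)),2,(255,0,255),1)
cv2.imwrite("pics/m10.png",np.hstack([A,B])[:,:,::-1])
E
```

```text
t: 30.8
ee_pos: [0.5252, 0.1235, 0.1532]
orientation: [-2.801, 0.435, -1.394]
force: [0.7, -0.1, -0.2]
opening: 0.2
gripper_force: 50.0
t: 31.8
ee_pos: [0.5961, -0.013, 0.1378]
orientation: [-2.472, 0.41, -1.315]
force: [0.2, -0.5, -1.2]
opening: 0.205
gripper_force: 50.0
(array([ 0.2, -0.3,  0.2]), array([ 0.0002,  0.0024, -0.0035]))
[ 0.2306162  -0.46994537 -1.23119335]
[[321. 165.]
 [321. 147.]
 [321. 181.]
 [321. 216.]
 [320. 137.]] [[327. 218.]
 [322. 218.]
 [333. 218.]
 [327. 198.]
 [327. 232.]]
```

View pics/m10.png

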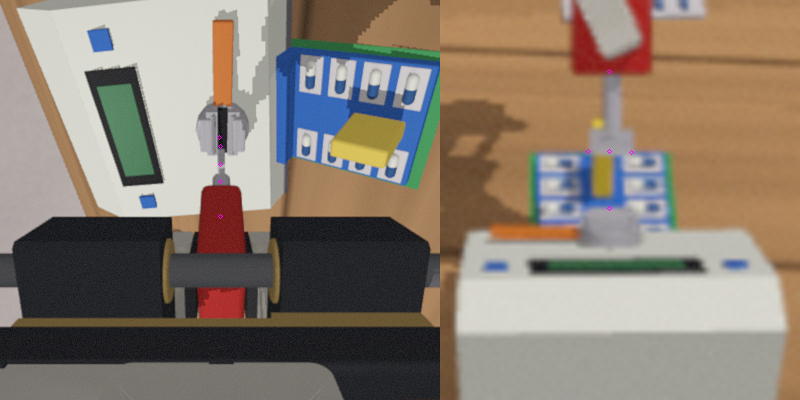

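The key hangs straight over the slot: predicted and seen blade and slot agree to within about 1 mm in both views, wrist (221,137–165) and scene (610,130–208). I'll insert it along the key axis.

```bash
python3 -m creep '[4.2,0,9.1,0,0,0,0,4.2,0,9.1,0,0,0,0,3.4,0,7.2,0,0,0,0,0.85,0,1.8,0,0,0,0,0.85,0,1.8,0,0,0,0,0.85,0,1.8,0,0,0,0,0.85,0,1.8,0,0,0,0,0,0,0,0,0,0,0]' 50
python3 - <<'E'
from plan import *
T=sp(.093,0);print(delta(T[0],Rm=T[1]));s=arm.read_state();print(T[1].inv().apply(s['force']).round(1),s['ft_torque'].round(2))
E
```

```text
t: 32.9
ee_pos: [0.6167, -0.0129, 0.1077]
orientation: [-2.472, 0.41, -1.317]
force: [-0.5, -0.0, -0.3]
opening: 0.204
gripper_force: 50.0
(array([ 0.5, -0.6,  3.9]), array([-0.0003,  0.0013, -0.0054]))
[ 0.   0.6 -0. ] [-1.62  2.02  0.02]
```

```bash
python3 -m creep '[0.6,-0.3,1.2,0,0,-0.005,0,0.6,-0.3,1.2,0,0,0,0,0.4,0,0.9,0,0,0,0,0.3,0,0.6,0,0,0,0,0,0,0,0,0,0,0,0,0,0,0,0,0,0,0,0,0,0,0,0,0,0,0,0,0,0,0,0]' 50
python3 - <<'E'
from plan import *
T=sp(.093,0);print(delta(T[0],Rm=T[1]));s=arm.read_state();print((T[1]*KR).inv().apply(s['force']).round(1))
E
```

```text
t: 33.9
ee_pos: [0.6196, -0.0128, 0.1046]
orientation: [-2.47, 0.407, -1.313]
force: [-3.5, -1.0, 2.8]
opening: 0.203
gripper_force: 50.0
(array([-1.4, -0. ,  0.1]), array([-0.0002,  0.0013, -0.0003]))
[ 0.9  1.2 -4.4]
```

The blade sits on the slot floor at the predicted depth, with 4 N of axial contact. I'll turn about the screw axis in 0.14 rad steps.

```bash
python3 - <<'E'
from plan import *
a,b=sp(.093,0),sp(.233,0);print(a[1].inv().apply(b[0]-a[0])*1000,(a[1].inv()*b[1]).as_rotvec())
E
python3 -m creep '[-0.8,-1.2,0.4,0.059,0,0.127,0,0.1,-1.2,0,0.059,0,0.127,0,0.1,-1.2,0,0.059,0,0.127,0,0.1,-1.2,0,0.059,0,0.127,0,0.1,-1.2,0,0.059,0,0.127,0,0.1,-1.2,0,0.059,0,0.127,0,0,-1.2,0,0.059,0,0.127,0,0,-1.2,0,0.059,0,0.127,0]' 50
python3 - <<'E'
from plan import *
T=sp(1.213,0);print(delta(T[0],Rm=T[1]));s=arm.read_state();print((T[1]*KR).inv().apply(s['force']).round(1),s['q'].round(2))
E
```

```text
[ 0.0778342  -1.2248419  -0.03629162] [ 5.91624566e-02 -5.55565113e-17  1.26885002e-01]
t: 34.9
ee_pos: [0.6256, -0.0171, 0.1084]
orientation: [-2.778, 0.986, -2.472]
force: [-8.4, 2.3, 3.9]
opening: 0.195
gripper_force: 50.0
(array([-0.9,  0. , -0.2]), array([ 0.0002, -0.0008, -0.0051]))
[ 3.2  4.2 -7.9] [-0.47  0.28 -0.6  -1.87 -0.62  1.01]
```

```bash
python3 -m creep '[0,-1.2,0,0.059,0,0.127,0,0,-1.2,0,0.059,0,0.127,0,0,-1.2,0,0.055,0,0.118,0,0,0,0,0,0,0,0,0,0,0,0,0,0,0,0,0,0,0,0,0,0,0,0,0,0,0,0,0,0,0,0,0,0,0,0]' 50
python3 - <<'E'
from plan import *
T=sp(1.571,0);print(delta(T[0],Rm=T[1]));s=arm.read_state();K=(T[1]*KR).inv();print(K.apply(s['force']).round(1),K.apply(s['ft_torque']).round(2),s['q'].round(2))
im=arm.capture("top");cv2.imwrite("pics/t11.png",im[:,:,::-1]);im=arm.capture("scene");cv2.imwrite("pics/s11.png",im[:,:,::-1])
w=arm.capture("wrist");cv2.imwrite("pics/w11.png",w[:,:,::-1]);c=cam("wrist",s)
p=np.load("disp.npy");import fit
for lk in(1.5,1.571):
  p[4]=lk;O,Rd,S,n,t,ww=fit.screw(p);print(lk,proj(c,O+Rd.apply(np.array([S+.008*n+.067*t,S+.008*n+.022*t]))).round(1))
for ce,st,m in blobs(w,"orange",30):
    print(ce,st); ys,xs=np.nonzero(m);print(np.polyfit(ys,xs,1),np.polyfit(xs,ys,1))
E
```

```text
t: 35.9
ee_pos: [0.6264, -0.0204, 0.1088]
orientation: [3.078, 1.043, 3.112]
force: [-8.9, -2.6, 7.2]
opening: 0.202
gripper_force: 50.0
(array([-0.8,  0.6, -0.3]), array([-0.0204, -0.0021, -0.0486]))
[  3.3  -2.  -11.1] [0.65 2.66 0.32] [-0.53  0.29 -0.75 -2.25 -0.65  1.07]
1.5 [[304.   47.8]
 [316.6 132.6]]
1.571 [[314.1  46.9]
 [319.4 132.3]]
```

The slot clearance (7 mm slot, 4 mm blade) gives about 0.12 rad of play, so the screw lags the key. I'll turn further to the stop and measure the tongue from pixels.

```bash
python3 -m creep '[0,-0.5,0,0.025,0,0.054,0,0,-0.5,0,0.025,0,0.054,0,0,-0.3,0,0.013,0,0.027,0,0,0,0,0,0,0,0,0,0,0,0,0,0,0,0,0,0,0,0,0,0,0,0,0,0,0,0,0,0,0,0,0,0,0,0]' 50
cat > tong.py <<'E'
from plan import *
import fit
s=arm.read_state();T=sp(1.571,0);K=(T[1]*KR).inv();print(delta(T[0],Rm=T[1]));print(K.apply(s['force']).round(1),K.apply(s['ft_torque']).round(2))
p=np.load("disp.npy");O,Rd,S,n,t,ww=fit.screw(p);up=np.array([np.cos(.6109),0,np.sin(.6109)])
for nm in("wrist","top"):
    s=arm.read_state();w=arm.capture(nm);c=cam(nm,s);cv2.imwrite(f"pics/{nm}_{s['t']:.1f}.png",w[:,:,::-1])
    H=hsv(w);m=cv2.inRange(H,np.array((6,170,80)),np.array((17,255,255)))
    u0=proj(c,O+Rd.apply(S+.008*n))[0]
    k=np.zeros_like(m);cv2.circle(k,tuple(int(x) for x in u0),110 if nm=="wrist" else 28,1,-1);m=m*k
    nl,l,st,ce=cv2.connectedComponentsWithStats(m)
    if nl<2: print(nm,"none");continue
    i=1+np.argmax(st[1:,4]);ys,xs=np.nonzero(l==i)
    # unproject to plane of tongue top
    i_,T4=c;N=Rd.apply(n);P0=O+Rd.apply(S+.008*n)
    d=np.c_[(xs-i_['cx'])/i_['fx'],-(ys-i_['cy'])/i_['fy'],-np.ones(len(xs))]@T4[:3,:3].T
    P=T4[:3,3]+d*(((P0-T4[:3,3])@N)/(d@N))[:,None]
    q=Rd.inv().apply(P-P0);a=np.c_[q@up,-q[:,1]] # up-slope, -y
    r=cv2.minAreaRect((a*1000).astype(np.float32));mu=a.mean(0)
    print(nm,st[i],"mean",(mu*1000).round(1),"angle",np.arctan2(-mu[0],mu[1]).round(3),"rect",np.round(r[1],1),round(r[2],1),"far",(a*1000).min(0).round(1),(a*1000).max(0).round(1))
E
python3 tong.py
```

```text
t: 37.05
ee_pos: [0.6264, -0.0216, 0.1088]
orientation: [2.917, 1.024, 2.851]
force: [-9.3, -3.4, 7.4]
opening: 0.204
gripper_force: 50.0
(array([-0.5,  1.9, -0.4]), array([-0.0833, -0.0023, -0.1829]))
[  3.5  -2.8 -11.5] [0.82 2.77 0.2 ]
wrist [ 289   56   35   83 1493] mean [-40.   -0.2] angle 1.576 rect [43.8 11.3] 0.6 far [-62.8  -5.7] [-19.    5.9]
top [341 169   1   1   1] mean [-40.2  66. ] angle 0.547 rect [0. 0.] 0.0 far [-40.2  66. ] [-40.2  66. ]
```

The tongue measures 1.576 rad, so it is at its stop. I'll relax the twist to mid-play and withdraw along the axis.

```bash
python3 -m creep '[0,0.8,0,-0.04,0,-0.086,0,0,0.8,0,-0.036,0,-0.077,0,0,0,0,0,0,0,0,-1.7,0,-3.6,0,0,0,0,-3.4,0,-7.2,0,0,0,0,-5.1,0,-10.9,0,0,0,0,-5.1,0,-10.9,0,0,0,0,-4.2,0,-9.1,0,0,0,0]' 50
python3 tong.py
python3 - <<'E'
from plan import *
np.set_printoptions(suppress=True,linewidth=150)
U=forkey(np.array([.4537,.2555,.005+.10]),down(HY));c=cur();print("q",arm.read_state()['q'].round(2))
print((U[0]-c[0])*1000,np.degrees((c[1].inv()*U[1]).magnitude()))
M=(c[0]+(U[0]-c[0])*.5+[0,0,.0],None)
q=arm.read_state()['q']
R=rows(c,U,14);P=list(c)
sl=Slerp([0,1],Ro.concatenate([c[1],U[1]]))
for k,r in enumerate(R):
    f=(k+1)/14;pp=c[0]+(U[0]-c[0])*f;q2,e=ik(pp,sl(f),q);tp=tipof((pp,sl(f)))[0]
    print(np.r_[r[:3].round(1),r[3:].round(3)].tolist(),"dq",np.abs(q2-q).max().round(2),round(e,4),tp.round(3));q=q2
E
```

```text
t: 38.15
ee_pos: [0.6006, -0.0222, 0.1472]
orientation: [3.113, 1.045, -3.117]
force: [-0.1, -0.4, -1.7]
opening: 0.2
gripper_force: 50.0
(array([19.5,  0.6, 41.3]), array([-0.0077, -0.0014, -0.0212]))
[ 1.1 -0.4  1.3] [0.   3.14 0.04]
wrist [ 310   40   19   61 1021] mean [-39.1   0.8] angle 1.55 rect [37.2 10.9] 0.6 far [-56.5  -4.8] [-19.3   6.2]
top [319 165   1   2   2] mean [-25.3   2.9] angle 1.459 rect [3.2 0. ] -176.9 far [-27.    2.8] [-23.7   2.9]
q [-0.47  0.13 -0.7  -2.04 -0.51  0.79]
[-148.11405142  286.18191863   15.03241308] 97.45500983202409
[4.1, 21.0, -8.6, -0.078, 0.034, -0.086] dq 0.21 0.0 [0.615 0.001 0.096]
[2.5, 21.9, -6.9, -0.078, 0.034, -0.086] dq 0.21 0.0 [0.602 0.022 0.096]
[0.8, 22.5, -5.1, -0.078, 0.034, -0.086] dq 0.21 0.0 [0.589 0.043 0.096]
[-1.0, 22.8, -3.3, -0.078, 0.034, -0.086] dq 0.19 0.0 [0.577 0.064 0.097]
[-2.9, 22.8, -1.6, -0.078, 0.034, -0.086] dq 0.16 0.0 [0.564 0.084 0.097]
[-4.9, 22.5, 0.1, -0.078, 0.034, -0.086] dq 0.13 0.0 [0.551 0.104 0.097]
[-6.8, 22.0, 1.6, -0.078, 0.034, -0.086] dq 0.1 0.0 [0.539 0.123 0.098]
[-8.8, 21.1, 3.0, -0.078, 0.034, -0.086] dq 0.08 0.0 [0.526 0.143 0.099]
[-10.7, 20.0, 4.3, -0.078, 0.034, -0.086] dq 0.07 0.0 [0.513 0.162 0.099]
[-12.5, 18.6, 5.4, -0.078, 0.034, -0.086] dq 0.07 0.0 [0.501 0.181 0.1  ]
[-14.2, 17.0, 6.3, -0.078, 0.034, -0.086] dq 0.07 0.0 [0.489 0.2   0.101]
[-15.8, 15.2, 7.1, -0.078, 0.034, -0.086] dq 0.07 0.0 [0.477 0.219 0.102]
[-17.3, 13.2, 7.6, -0.078, 0.034, -0.086] dq 0.07 0.0 [0.465 0.237 0.104]
[-18.6, 11.0, 7.9, -0.078, 0.034, -0.086] dq 0.08 0.0 [0.454 0.256 0.105]
```

```bash
python3 -m creep '[4.1,21,-8.6,-0.078,0.034,-0.086,0,2.5,21.9,-6.9,-0.078,0.034,-0.086,0,0.8,22.5,-5.1,-0.078,0.034,-0.086,0,-1,22.8,-3.3,-0.078,0.034,-0.086,0,-2.9,22.8,-1.6,-0.078,0.034,-0.086,0,-4.9,22.5,0.1,-0.078,0.034,-0.086,0,-6.8,22,1.6,-0.078,0.034,-0.086,0,-8.8,21.1,3,-0.078,0.034,-0.086,0]' 50
python3 -m creep '[-10.7,20,4.3,-0.078,0.034,-0.086,0,-12.5,18.6,5.4,-0.078,0.034,-0.086,0,-14.2,17,6.3,-0.078,0.034,-0.086,0,-15.8,15.2,7.1,-0.078,0.034,-0.086,0,-17.3,13.2,7.6,-0.078,0.034,-0.086,0,-18.6,11,7.9,-0.078,0.034,-0.086,0,0,0,0,0,0,0,0,0,0,0,0,0,0,0]' 50
python3 - <<'E'
from plan import *
np.set_printoptions(suppress=True,linewidth=150)
U=forkey(np.array([.4537,.2555,.105]),down(HY));print(delta(U[0],Rm=U[1]));print(U[1].inv().apply([0,0,-10]))
s=arm.read_state();w=arm.capture("wrist");cv2.imwrite("pics/w12.png",w[:,:,::-1])
E
```

```text
t: 39.25
ee_pos: [0.5152, 0.1428, 0.1549]
orientation: [-2.987, 0.692, -2.069]
force: [0.2, -0.2, -1.0]
opening: 0.203
gripper_force: 50.0
t: 40.25
ee_pos: [0.4527, 0.2645, 0.1619]
orientation: [-3.141, 0.444, -1.487]
force: [0.0, -0.2, -0.6]
opening: 0.202
gripper_force: 50.0
(array([-0.3, -0.2, -1.4]), array([-0.0026,  0.0074, -0.0052]))
[ 4.22588976 -0.          9.06321443]
```

```bash
python3 -m creep '[-0.3,-0.2,-1.4,-0.003,0.007,-0.005,0,8.5,0,18.1,0,0,0,0,12.7,0,27.2,0,0,0,0,10.6,0,22.7,0,0,0,0,6.3,0,13.6,0,0,0,0,2.1,0,4.5,0,0,0,0,1.7,0,3.6,0,0,0,0,0,0,0,0,0,0,0]' 50
python3 - <<'E'
from plan import *
U=forkey(np.array([.4537,.2555,.005]),down(HY));print(delta(U[0],Rm=U[1]));print(tipof(cur())[0])
E
```

```text
t: 41.3
ee_pos: [0.454, 0.2645, 0.0657]
orientation: [-3.139, 0.437, -1.48]
force: [0.2, -0.1, -0.2]
opening: 0.202
gripper_force: 50.0
(array([1.1, 1.1, 2.1]), array([-0.0016,  0.0006,  0.0013]))
[0.45490637 0.2557584  0.0073604 ]
```

```bash
python3 -m creep '[0.5,0,1.1,0,0,0,0,0.2,0,0.5,0,0,0,0,0,0,0,0,0,0,0,0,0,0,0,0,0,0,0,0,0,0,0,0,30,0,0,0,0,0,0,42,0,0,0,0,0,0,42,0,0,0,0,0,0,42]' 50
python3 -m creep '[0,0,-20,0,0,0,42,0,0,-40,0,0,0,42,0,0,-50,0,0,0,42,20,0,-40,0,0,0,42,25,0,-25,0,0,0,42,25,0,-25,0,0,0,42,0,0,0,0,0,0,42,0,0,0,0,0,0,42]' 30
python3 - <<'E'
from plan import *
exec(open("tong.py").read().split("for nm in")[0].split("\n",1)[0])
s=arm.read_state()
for nm in("top","scene","wrist"):
    im=arm.capture(nm);cv2.imwrite(f"pics/{nm}_end.png",im[:,:,::-1]);c=cam(nm,s)
    for ce,st,m in blobs(im,"red",30,(190,200,250,245) if nm=="top" else ((400,160,470,220) if nm=="scene" else None)):
        P=unproj(c,cv2.findNonZero(m.astype(np.uint8)).reshape(-1,2),.1)[:,:2]
        r=cv2.minAreaRect(P.astype(np.float32)); print(nm,st,ce.round(1),np.round(r[0],4),np.round(r[1],4),round(r[2],1))
a=cv2.imread("pics/scene0.png")[:,:,::-1].copy()
for ce,st,m in blobs(a,"red",30,(400,160,470,220)):print("scene start",st,ce.round(1))
d=np.abs(a.astype(int)-cv2.imread("pics/scene_end.png")[:,:,::-1]).max(2)
for n,(x0,y0,x1,y1) in dict(tumbler=(445,240,500,305),bottle=(190,240,230,292),blister=(308,166,358,190)).items():print(n,(d[y0:y1,x0:x1]>60).sum())
E
python3 tong.py
```

```text
t: 42.3
ee_pos: [0.4537, 0.2644, 0.0635]
orientation: [-3.14, 0.437, -1.48]
force: [0.7, -0.3, -0.0]
opening: 0.474
gripper_force: 0.0
t: 43.3
ee_pos: [0.4667, 0.1166, 0.2158]
orientation: [-3.139, 0.437, -1.481]
force: [-0.2, 0.6, -0.1]
opening: 0.481
gripper_force: 0.0
scene [426 171  21  19 315] [436.  180.3] [0.4882 0.244 ] [0.0412 0.0889] 70.0
wrist [311 210  20  44 773] [320.4 231.4] [0.4575 0.2191] [0.0177 0.0543] 5.2
scene start [426 171  21  19 321] [435.9 180.1]
tumbler 0
bottle 0
blister 0
(array([ 181.7, -146.8,   31.8]), array([ 1.0905, -0.4732,  1.1909]))
[ 0.3 -0.8 -0.2] [ 1.13  0.11 -0.82]
wrist none
top [317 164   4  14  41] mean [-42.1  -0.2] angle 1.575 rect [ 8.4 43.4] 87.4 far [-63.3  -4.3] [-20.2   4.3]
```

Run:
```python
from h import *
im=cv2.imread("pics/top_end.png")[:,:,::-1].copy();c=cam("top")
b=[]
for col,z in(("blue",.008),("yellow",.046)):
    for ce,st,m in blobs(im,col,20,(280,150,360,225)):
        P=unproj(c,cv2.findNonZero(m.astype(np.uint8)).reshape(-1,2),z)[:,:2]
        r=cv2.minAreaRect(P.astype(np.float32));print(col,st[4],np.round(r[0],4),np.round(r[1],4),round(r[2],1))
        if col=="blue" and st[4]>150:b.append(np.hypot(r[0][0]-.5855,r[0][1]+.0215))
print(b)
if b and b[0]<.005: print(arm.close_job())
```

```text
blue 157 [ 0.6055 -0.0201] [0.0518 0.0773] 4.1
[np.float64(0.02001843737468161)]
```

The cassette's front edge is at the foot (x ≈ 0.631) and its yaw of 4.1° matches the dispenser's 3.9°. The rear half is only hidden by the arm. I'm handing the job in.

```bash
python3 -c "
from workcell import arm
print(arm.close_job())"
```

```text
the job is handed in; nothing more can be done
None
```

The job is handed in at about 44 s, well under the 61 s limit: the cassette sits squared against the foot, the lock screw is at its stop with the tongue pointing down the slope, the key is back upright in its holder and released, and the tumbler, bottle and blister card show no movement in the pictures; on the last few mm the cassette may have lifted a fraction of a millimetre while I eased off downward pressure.

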